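# Start the static discharger with the hook rod

### The job

Set the closed probe box flat and upright in the pocket of the nest and let go of it. Then take the hook rod from its rest, reach over the clear screen of the supply with it, pull the toggle switch fully over towards the screen's front panel with the hook, and put the rod back on its rest as it lay. Keep the gripper itself off the supply and its switch, leave the box seated, and do not disturb the tub of cotton buds or the black-capped vial.

Things in the scene. Friction and masses are not known exactly. Their poses are not given: they have to be found in the camera images.
- probe_box: Closed flat hinged box, clear lid over a blue base, loose, 50 g; 51 (its x) x 58 (its y) x 20 mm high; the lid does not open. Origin at the centre of its underside, z up. It may go into the pocket either way round.
- nest: Low aluminium plate fixed to the desk, 88 (x) x 96 (y) mm, 14 mm high, with a centred rectangular pocket 55 (x) x 62 (y) mm, 8 mm deep; the box's x goes along the nest's x. The rim has a 34 mm wide gap in the middle of both y sides, for fingers. Origin: centre of its underside, on the desk, z up. Nest and box may stand in each other's place.
- nest_floor (a point): Centre of the pocket's floor, 6 mm above the nest's underside; the underside of the seated box comes here.
- hook_rod: Hook rod, loose, 90 g: black handle 95 mm long (x -55 to +40 mm), 16 wide (y), 18 high (z), and an 8 mm steel rod that runs on along +x and bends straight down 135 mm from the origin. Origin on the handle's axis; x towards the bend, z up. On its rest it is level, the hook hanging down, 100 mm above the desk; grip it from above across its width near the origin.
- hook_tip (a point): Lower end of the hook: at (135, 0, -75) mm in the hook_rod frame; the hook is 8 mm thick.
- rest: Rest fixed to the desk: plate 170 x 50 x 8 mm with two upright forks 10 mm thick. Origin on the desk, z up. The rod lies right with its origin at (0, 0, 100) mm here and its x along this x. Rear fork at x = -33 mm: saddle 91 mm high under the handle, 20 mm between the prongs; prongs of both forks rise 17 mm above the saddle and flare 7 mm outwards a side.
- front_fork (a point): Saddle of the rest's front fork, under the thin rod: at (100, 0, 96) mm in the rest frame; 12 mm between its prongs.
- supply: Supply fixed to the desk: grey case, deck 45 mm high, x -57 to 75 mm, y +-65 mm. On the deck a well round the switch, open only at the top: clear front panel at x = -53 mm, clear sides at y = +-58 mm, grey back block with its face at x = +55 mm, all up to 115 mm above the desk. Origin on the desk below the switch's pivot; x from front panel to back block, z up.
- screen_top (a point): Middle of the front panel's top edge, at (-53, 0, 115) mm in the supply frame; panels with their aluminium trim are up to 8 mm thick.
- switch (a joint): Toggle in the well: black paddle 8 mm thick, 24 mm wide (y), its end 48 mm from the pivot; pivot 49 mm above the desk. 0 = off, leaning 0.4 rad to the supply's +x; 0.8 = fully on, leaning 0.4 rad to -x, to the front panel; stops at both. Friction holds it where it is left (1 to 2 N). Pull it along -x from its +x side; 25 mm or more lie between the off paddle and the back block.
- paddle (a point): Point in the middle of the paddle's thickness and width, 40 mm from the pivot (8 mm below its end); moves with the switch.
- cotton_buds: Bystander: round clear tub of cotton buds, 77 mm across, 80 mm high, standing loose beside the supply. Origin at the centre of its underside.
- vial_a: Bystander: glass vial with a black cap, 22 mm across, 53 mm high, standing loose left of the supply. Origin at its underside.
Not all that is in view belongs to the job. There is more than one size of the nest; the one meant has the size given above.

How it is judged (in metres and radians):
On the way, in this order (a step that is already met when the one before it is completed fails the run):
1. the probe box lies flat in the nest's pocket, released (horizontal distance between probe_box and nest below 0.006 m and z of probe_box in the frame of nest between 0.004 and 0.008 m and angle between the x axis of probe_box and the x axis of nest, either way round below 0.1 rad and angle between probe_box's own z axis and vertical below 0.05 rad and contact force between the fingers and probe_box below 0.1 N), for 0.2 s.
2. the switch is fully on, the box still seated (value of joint switch above 0.7 rad and horizontal distance between probe_box and nest below 0.006 m and z of probe_box in the frame of nest between 0.004 and 0.008 m and angle between the x axis of probe_box and the x axis of nest, either way round below 0.1 rad and angle between probe_box's own z axis and vertical below 0.05 rad), for 0.1 s.
3. the hook rod is back on its rest, released (x of hook_rod in the frame of rest between -0.02 and 0.02 m and y of hook_rod in the frame of rest between -0.008 and 0.008 m and z of hook_rod in the frame of rest between 0.095 and 0.105 m and x of hook_tip in the frame of rest above 0.1 m and angle between hook_rod's own z axis and vertical below 0.12 rad and linear speed of hook_rod below 0.02 m/s and contact force between the fingers and hook_rod below 0.1 N), for 0.2 s.
At the end, for the whole second after the job is handed in: The box lies flat in the pocket (centre within 6 mm, height 2 mm, square within 0.1 rad); the switch is past 0.7 of its 0.8 rad; the hook rod lies still in both forks of its rest (within 20 mm along it, 8 mm across, 5 mm in height) (all of step 2 and x of hook_rod in the frame of rest between -0.02 and 0.02 m and y of hook_rod in the frame of rest between -0.008 and 0.008 m and z of hook_rod in the frame of rest between 0.095 and 0.105 m and x of hook_tip in the frame of rest above 0.1 m and angle between hook_rod's own z axis and vertical below 0.12 rad and linear speed of hook_rod below 0.02 m/s); the robot touches nothing.
It fails at once if the gripper or arm touches the supply or its switch (contact force between any of the fingers, the arm and supply above 1 N).
It fails at once if a bystander is moved by more than 30 mm (distance of any of cotton_buds, vial_a from where it was at the start of the episode above 0.03 m).
It also fails if it takes over 67 s, if anything falls off the work surface, if the arm or the gripper's body presses on something with over 40 N, if the wrist force passes 120 N, or if a joint passes its speed limit or range.

### The arm

A 7-joint arm with a two-finger parallel gripper is mounted at the origin on the work surface; the furniture and walls round the work are solid. World frame = base frame: x ahead of the robot, y to its left, z up, the work surface at z = 0. Lengths are in m, angles in degrees, forces in N, time in s.
With the tool pointing down it reaches from about 0.4 to 0.85 m from the base axis. Payload 4.5 kg.
Tool frame: the origin (TCP) lies at the very end of the fingers, on their centre line; the grasp point (between the pads) lies 19 mm behind it (robot.hold_point_z is the distance from the TCP to the grasp point, in m); z points along the fingers, y is the line along which they close (so a half turn about z gives the same grasp; the last joint's range is limited). The gripper opens to 88 mm and grips with 3 to 60 N. Pads are 18 mm wide; open, the fingers measure 123 mm over their backs; the gripper's body (75 mm by 187 mm) begins 45 mm behind the grasp point.
Start: joints at [75.905, 39.483, -11.15, 89.685, 9.013, 51.709, -12.324], TCP at [0.173, -0.601, 0.239] pointing down, gripper open.
Joint ranges: [-172.22, 172.22], [-26.19, 119.32], [-84.43, 86.54], [7.71, 146.69], [-57.33, 237.33], [2.42, 119.75], [-152.13, 152.13]. Speed limits (degrees/s): [147.25, 147.25, 180, 180, 180, 180, 180].

### API

Orientations are given as a 3x3 rotation matrix whose columns are the frame's x, y, z axes.
In Python, from bench import robot, imaging, ticket gives the robot as it stands.
- The arm moves only by the tool servo_tool, never from a script. Its argument "deltas" is a list of rows, each an object of numbers: "x", "y", "z": the shift along the tool's x, y, z in mm; "ax", "ay", "az": the turn, a rotation vector about the tool's x, y, z in degrees. A call has 1 to 20 rows; each row shifts and turns the commanded pose from where the row before left it, along the tool's axes as they then stand; what a row does not reach is not made up. A row lasts 1/12 s, in which the tool goes at most 41.7 mm and 7.16 degrees, less where a joint would pass 70% of its speed; a pose out of reach is approached as far as the arm can. A call with a gripper value outside its range is refused whole. "hand" is the closure, from -1 (fully open) to 1 (shut), so that 0 is half open, set as the call begins (left out, the last holds). The fingers move at their own pace and stop on an object; the grip force is fixed at half the most. Time passes only in rows, so rows that do not move let the fingers close. It gives the time, the measured TCP pose, the force, the opening and the grip force at its end, in the units of the state.
- robot.read_state(): the state, without advancing time (a new reading comes with each control period).
- imaging.read_camera(name): name is "scene" or "top" or "wrist"; returns a dict with "pixels" (420x560x3 uint8, red, green, blue), "vfov" (degrees; the focal length in pixels is half the picture's height over the tangent of half this angle, whatever the lens; pixels are square), "cx", "cy" (the principal point, pixels), "rvec" (rotation vector, rad) and "tvec" (3), from world to camera coordinates, as OpenCV has them; the wrist camera has in their place "tool_from_camera" (4x4, takes a point from camera to tool coordinates, whose origin is the TCP and whose axes are the flange's). Camera axes: x right, y down, z forward; pixel columns grow to the right and rows downward; lengths in m; the calibration is good to about 2 mm. The wrist camera is an equidistant fisheye: a pixel r from the principal point sees the ray r / f radians off the axis. A picture is of the moment at which its call begins: read the wrist's pose just before it. There is no depth.
- ticket.close_job(): hands the job in; it is judged then, once.
The state is a dict: "clock": time; "qpos": joint angles; "dq": joint speeds; "joint_torque": joint torques, N m; "tool_pos": TCP position; "ee_rot": TCP orientation; "wrist_force": force on the tool from outside, world axes, zero at the start; "wrist_torque": the same for the moment, N m; "finger_gap": finger opening in m; "finger_force": force on a finger pad.
Only numpy, scipy, OpenCV 4.12 (cv2) and the standard library are available. Lean on these libraries where they do the work, as an engineer would, in place of code of your own. Each camera call takes 0.05 s, during which the arm holds its last target. There are 200 camera calls.

## Working session

There is one attempt and no reset: what is moved stays moved. The work goes in short steps, Python scripts to look and compute and a tool call to move; the robot and the scene stay as the last step left them, time stands still between calls to the robot, and variables do not carry over. Pictures are saved under pics/ and viewed, at most 10 in all, crops included, and the job is handed in when it is done.

Besides the shell and the picture viewer there is one more tool, called after "Emit:" by a JSON object that holds its "name" and its "arguments". servo_tool: Moves the arm, as the interface text tells. Its arguments: {"type":"object","properties":{"deltas":{"type":"array","items":{"type":"object","properties":{"x":{"type":"number"},"y":{"type":"number"},"z":{"type":"number"},"ax":{"type":"number"},"ay":{"type":"number"},"az":{"type":"number"}}}},"hand":{"type":"number"}},"required":["deltas"]}

```bash
mkdir -p pics
cat > h.py <<'E'
import numpy as np, cv2
from bench import robot, imaging, ticket
def cam(n):
    s=robot.read_state(); c=imaging.read_camera(n); c['s']=s
    h=c['pixels'].shape[0]; c['f']=h/2/np.tan(np.radians(c['vfov'])/2)
    if n=='wrist':
        T=np.eye(4);T[:3,:3]=s['ee_rot'];T[:3,3]=s['tool_pos']
        c['T']=T@np.array(c['tool_from_camera'])
    else:
        R=cv2.Rodrigues(np.array(c['rvec'],float))[0];T=np.eye(4);T[:3,:3]=R.T;T[:3,3]=-R.T@np.array(c['tvec']).ravel();c['T']=T
    c['n']=n;return c
def ray(c,u,v):
    x,y=u-c['cx'],v-c['cy']
    if c['n']=='wrist':
        r=np.hypot(x,y)+1e-9;t=r/c['f'];d=np.array([x/r*np.sin(t),y/r*np.sin(t),np.cos(t)])
    else: d=np.array([x,y,c['f']])/np.linalg.norm([x,y,c['f']])
    return c['T'][:3,3],c['T'][:3,:3]@d
def onz(c,u,v,z):
    o,d=ray(c,u,v);return o+d*(z-o[2])/d[2]
def two(c1,p1,c2,p2):
    o1,d1=ray(c1,*p1);o2,d2=ray(c2,*p2)
    t=np.linalg.lstsq(np.c_[d1,-d2],o2-o1,rcond=None)[0]
    a,b=o1+t[0]*d1,o2+t[1]*d2;return (a+b)/2,np.linalg.norm(a-b)
def proj(c,P):
    p=np.linalg.inv(c['T'])@np.r_[P,1];p=p[:3]
    if c['n']=='wrist':
        r=np.hypot(p[0],p[1]);t=np.arctan2(r,p[2]);return c['cx']+c['f']*t*p[0]/r,c['cy']+c['f']*t*p[1]/r
    return c['cx']+c['f']*p[0]/p[2],c['cy']+c['f']*p[1]/p[2]
def save(c,name,crop=None,k=1):
    im=c['pixels'][:,:,::-1]
    if crop: x0,y0,x1,y1=crop; im=im[y0:y1,x0:x1]
    cv2.imwrite('pics/'+name,cv2.resize(im,None,fx=k,fy=k,interpolation=cv2.INTER_CUBIC))
E
python3 - <<'E'
from h import *
import pickle
np.set_printoptions(precision=4,suppress=True)
for n in ['top','scene','wrist']:
    c=cam(n);save(c,n+'0.png',k=1.4);pickle.dump(c,open(n+'.pkl','wb'));print(n,c['f'],c['cx'],c['cy'],c['T'])
s=robot.read_state();print(s['ee_rot'],s['finger_gap'],s['clock'])
E
```

```text
top 439.2127894580701 273.68617492115476 214.06598824665014 [[ 0.0207 -0.9949  0.0984  0.3912]
 [-0.9998 -0.0209 -0.0019 -0.1273]
 [ 0.0039 -0.0984 -0.9951  1.1557]
 [ 0.      0.      0.      1.    ]]
scene 528.5311541471403 275.3479016415165 210.99542553813026 [[-0.6221 -0.4537  0.6381 -0.3636]
 [-0.7828  0.376  -0.4958  0.555 ]
 [-0.015  -0.808  -0.589   0.8968]
 [ 0.      0.      0.      1.    ]]
wrist 325.19226210127806 272.8992611910665 212.58110777758043 [[ 0.276  -0.9147 -0.2952  0.2488]
 [-0.9612 -0.2631 -0.0833 -0.578 ]
 [-0.0014  0.3068 -0.9518  0.3842]
 [ 0.      0.      0.      1.    ]]
[[ 0.9611  0.2762 -0.0005]
 [ 0.2762 -0.9611  0.0013]
 [-0.0001 -0.0014 -1.    ]] 0.0883815753031327 0.15
```

View pics/top0.png

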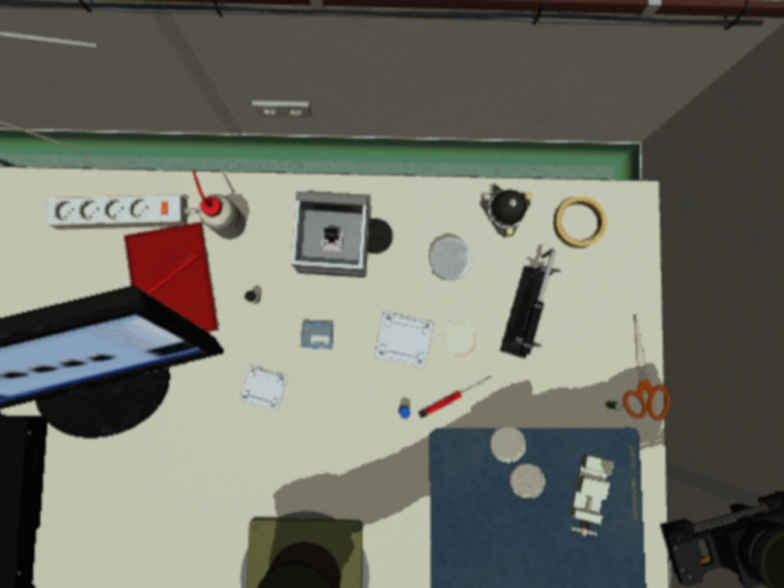

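View pics/scene0.png

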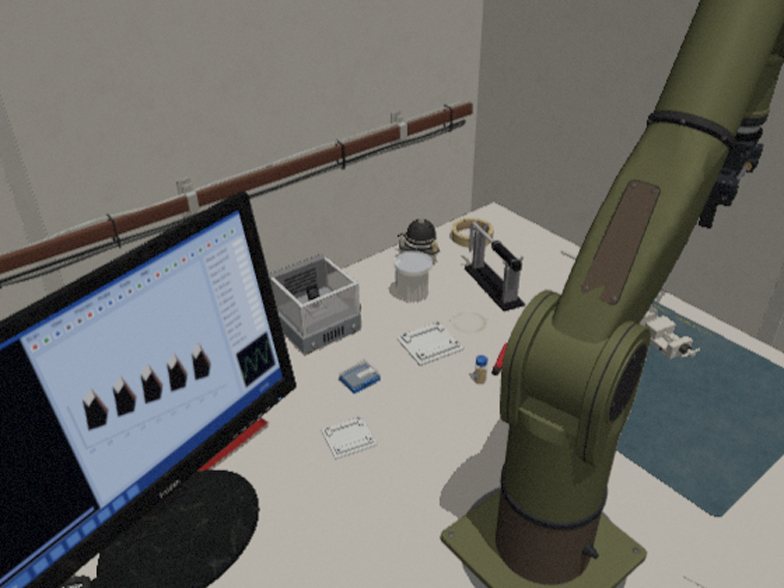

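The top view (×1.4) shows the supply at (332,233), box at (318,334), candidate nests at (404,340) and (264,387), rest and rod from (515,350) to (548,250), tub at (450,257), and a black vial at (251,296). The scene view agrees. Next I'll get rough positions and sizes.

```bash
python3 - <<'E'
from h import *
import pickle
np.set_printoptions(precision=4,suppress=True)
c=pickle.load(open('top.pkl','rb'));k=1.4
hsv=cv2.cvtColor(c['pixels'],cv2.COLOR_RGB2HSV)
print('desk',hsv[250,120:130:4], 'nestbig',hsv[243,280:296:5],'small',hsv[276,180:196:5],'box',hsv[238,217:236:4])
for n,(u,v,z) in dict(sup=(332,270,.115),suptl=(297,198,.115),suptr=(369,198,.115),supbl=(294,270,.115),supbr=(366,273,.115),box=(318,334,.02),nestA=(404,340,.014),nestB=(264,387,.014),rodend=(550,250,.1),handleend=(515,352,.1),tub=(450,257,.08),vial=(251,296,.053),).items(): print(n,onz(c,u/k,v/k,z))
def quad(u0,v0,u1,v1,z,m):
    sub=m[v0:v1,u0:u1].astype(np.uint8)
    cs,_=cv2.findContours(sub,cv2.RETR_EXTERNAL,cv2.CHAIN_APPROX_NONE)
    q=max(cs,key=cv2.contourArea)[:,0,:]
    P=np.array([onz(c,a+u0,b+v0,z)[:2] for a,b in q]).astype(np.float32)
    r=cv2.minAreaRect(P*1000);print(r)
sat=hsv[:,:,1].astype(int)
quad(262,218,315,266,.012,sat<28)
quad(168,256,208,296,.012,sat<28)
hh=hsv[:,:,0].astype(int)
quad(208,222,244,254,.015,(hh>90))
E
python3 - <<'E'
import sys;sys.path.insert(0,'.')
import os;os.chdir('.')
from h import *
import pickle
c=pickle.load(open('top.pkl','rb'));save(c,'crop.png',(165,125,405,300),3.3)
E
```

```text
desk [[ 86 120  17]
 [ 99  99  18]
 [110 109  42]] nestbig [[ 97  16 205]
 [ 97  16 206]
 [ 97  16 205]
 [ 95  16 205]] small [[ 96  17 206]
 [ 97  16 206]
 [ 98  15 205]
 [ 97  16 205]] box [[102  46 128]
 [101  39 132]
 [ 98  33 138]
 [ 99  38 136]
 [100  42 134]]
sup [ 0.5433 -0.0408  0.115 ]
suptl [0.6675 0.0232 0.115 ]
suptr [ 0.6703 -0.1012  0.115 ]
supbl [0.5419 0.024  0.115 ]
supbr [ 0.5393 -0.099   0.115 ]
box [ 0.4374 -0.0106  0.02  ]
nestA [ 0.4299 -0.1696  0.014 ]
nestB [0.3383 0.0862 0.014 ]
rodend [ 0.5887 -0.4179  0.1   ]
handleend [ 0.4104 -0.3569  0.1   ]
tub [ 0.576  -0.2461  0.08  ]
vial [0.5019 0.1088 0.053 ]
((433.7396545410156, -168.40199279785156), (122.11539459228516, 135.9796142578125), 1.203460454940796)
((340.68096923828125, 89.67818450927734), (99.71043395996094, 102.42594146728516), 1.1842780113220215)
((436.40234375, -7.267396926879883), (55.32688522338867, 52.628929138183594), 86.88880920410156)
```

View pics/crop.png

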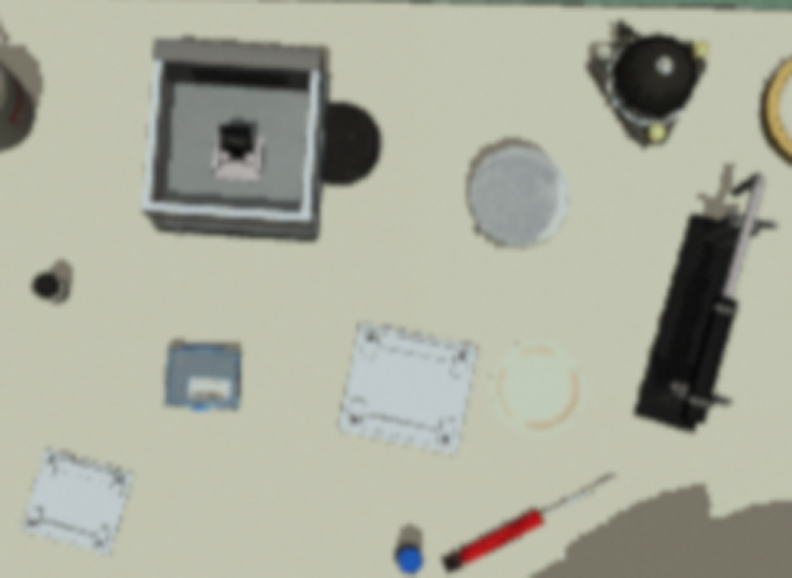

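Nest A measures about 85 × 93 mm, so it is the one meant; the other is about 64 mm. Its yaw is about −11° and the box's about −3°. I'll move to a viewpoint over both.

```bash
cat >> h.py <<'E'
from scipy.linalg import expm,logm
def plan(p,yaw,N=None,start=None):
    """tool down, tool x heading yaw deg; prints N identical rows"""
    s=robot.read_state();A=np.eye(4);A[:3,:3]=s['ee_rot'];A[:3,3]=s['tool_pos']
    if start is not None: A=pose(*start)
    B=pose(p,yaw); D=np.linalg.inv(A)@B
    L=np.real(logm(D)); rot=np.degrees([L[2,1],L[0,2],L[1,0]])
    if N is None: N=max(1,int(np.ceil(max(np.linalg.norm(L[:3,3])*1000/38,np.linalg.norm(rot)/6.5))))
    S=expm(L/N); LR=L/N
    r=np.degrees([LR[2,1],LR[0,2],LR[1,0]])
    print(N,'rows of shift mm',np.round(S[:3,3]*1000,2),'turn',np.round(r,3))
def pose(p,yaw):
    a=np.radians(yaw);c,s=np.cos(a),np.sin(a);B=np.eye(4)
    B[:3,:3]=np.array([[c,s,0],[s,-c,0],[0,0,-1]]);B[:3,3]=p;return B
E
python3 -c "
from h import *
plan([.38,-.09,.25],-7)"
```

```text
15 rows of shift mm [ 17.03 -32.82  -0.77] turn [-0.005  0.002  1.536]
```

Emit:
{"name": "servo_tool", "arguments": {"deltas": [{"x": 17, "y": -32.8, "z": -0.8, "az": 1.54}, {"x": 17, "y": -32.8, "z": -0.8, "az": 1.54}, {"x": 17, "y": -32.8, "z": -0.8, "az": 1.54}, {"x": 17, "y": -32.8, "z": -0.8, "az": 1.54}, {"x": 17, "y": -32.8, "z": -0.8, "az": 1.54}, {"x": 17, "y": -32.8, "z": -0.8, "az": 1.54}, {"x": 17, "y": -32.8, "z": -0.8, "az": 1.54}, {"x": 17, "y": -32.8, "z": -0.8, "az": 1.54}, {"x": 17, "y": -32.8, "z": -0.8, "az": 1.54}, {"x": 17, "y": -32.8, "z": -0.8, "az": 1.54}, {"x": 17, "y": -32.8, "z": -0.8, "az": 1.54}, {"x": 17, "y": -32.8, "z": -0.8, "az": 1.54}, {"x": 17, "y": -32.8, "z": -0.8, "az": 1.54}, {"x": 17, "y": -32.8, "z": -0.8, "az": 1.54}, {"x": 17, "y": -32.8, "z": -0.8, "az": 1.54}, {}, {}], "hand": -1}}

```text
schema error: expected keys x, y, z, ax, ay, az
```

Run:
```python
from h import *
import pickle
c=cam('wrist');pickle.dump(c,open('w1.pkl','wb'));save(c,'w1.png',k=1.42)
print(c['s']['tool_pos'],c['s']['clock'],proj(c,[.437,-.01,.02]),proj(c,[.43,-.169,.014]))
```

```text
[ 0.17242175 -0.60025697  0.23809545] 0.15 (np.float64(-24.14715733807509), np.float64(-48.19190324962443)) (np.float64(36.285297293534654), np.float64(-54.570881834884915))
```

View pics/w1.png

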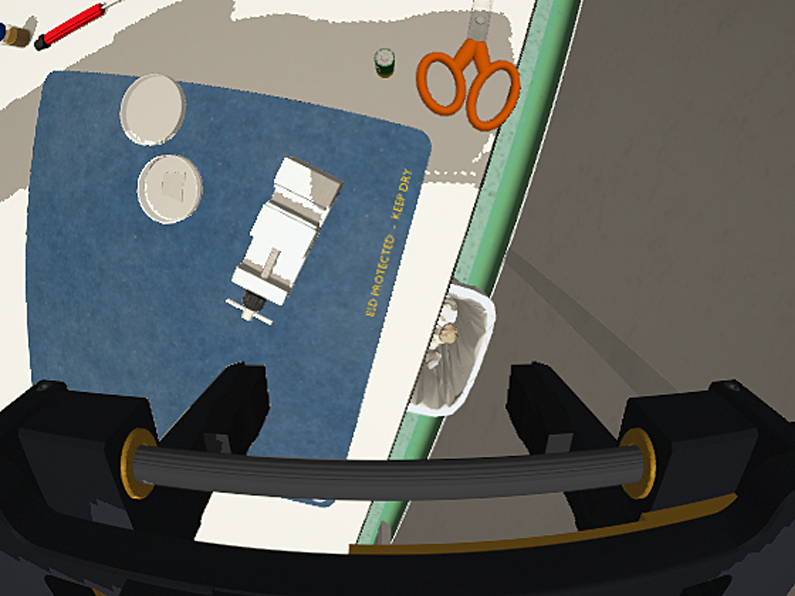

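The move was refused, since each row needs all six keys, so this picture is still the start view. The gripper fills the lower part, below row 360/1.42. I'll repeat the move with full rows.

Emit:
{"name": "servo_tool", "arguments": {"deltas": [{"x": 17, "y": -32.8, "z": -0.8, "ax": 0, "ay": 0, "az": 1.54}, {"x": 17, "y": -32.8, "z": -0.8, "ax": 0, "ay": 0, "az": 1.54}, {"x": 17, "y": -32.8, "z": -0.8, "ax": 0, "ay": 0, "az": 1.54}, {"x": 17, "y": -32.8, "z": -0.8, "ax": 0, "ay": 0, "az": 1.54}, {"x": 17, "y": -32.8, "z": -0.8, "ax": 0, "ay": 0, "az": 1.54}, {"x": 17, "y": -32.8, "z": -0.8, "ax": 0, "ay": 0, "az": 1.54}, {"x": 17, "y": -32.8, "z": -0.8, "ax": 0, "ay": 0, "az": 1.54}, {"x": 17, "y": -32.8, "z": -0.8, "ax": 0, "ay": 0, "az": 1.54}, {"x": 17, "y": -32.8, "z": -0.8, "ax": 0, "ay": 0, "az": 1.54}, {"x": 17, "y": -32.8, "z": -0.8, "ax": 0, "ay": 0, "az": 1.54}, {"x": 17, "y": -32.8, "z": -0.8, "ax": 0, "ay": 0, "az": 1.54}, {"x": 17, "y": -32.8, "z": -0.8, "ax": 0, "ay": 0, "az": 1.54}, {"x": 17, "y": -32.8, "z": -0.8, "ax": 0, "ay": 0, "az": 1.54}, {"x": 17, "y": -32.8, "z": -0.8, "ax": 0, "ay": 0, "az": 1.54}, {"x": 17, "y": -32.8, "z": -0.8, "ax": 0, "ay": 0, "az": 1.54}, {"x": 0, "y": 0, "z": 0, "ax": 0, "ay": 0, "az": 0}, {"x": 0, "y": 0, "z": 0, "ax": 0, "ay": 0, "az": 0}, {"x": 0, "y": 0, "z": 0, "ax": 0, "ay": 0, "az": 0}], "hand": -1}}

```text
clock: 1.7
tool_pos: [0.3796, -0.0912, 0.2506]
ee_rot: [[0.992, -0.123, -0.001], [-0.123, -0.992, -0.0], [-0.001, 0.001, -1.0]]
wrist_force: [-0.6, -0.3, -0.2]
finger_gap: 0.0878
finger_force: 0.0
```

Run:
```python
from h import *
import pickle
c=cam('wrist');pickle.dump(c,open('w1.pkl','wb'));save(c,'w1b.png',k=1.42)
print(c['s']['tool_pos'],c['s']['ee_rot'],c['s']['clock'],proj(c,[.437,-.01,.02]),proj(c,[.43,-.169,.014]))
```

```text
[ 0.3795722  -0.09117751  0.25061312] [[ 9.92455499e-01 -1.22602353e-01 -8.63324082e-04]
 [-1.22602741e-01 -9.92455742e-01 -4.10813867e-04]
 [-8.06444195e-04  5.13560380e-04 -9.99999543e-01]] 1.7 (np.float64(198.3534330361235), np.float64(140.19587541340883)) (np.float64(333.2827010845588), np.float64(128.7914841011695))
```

View pics/w1b.png

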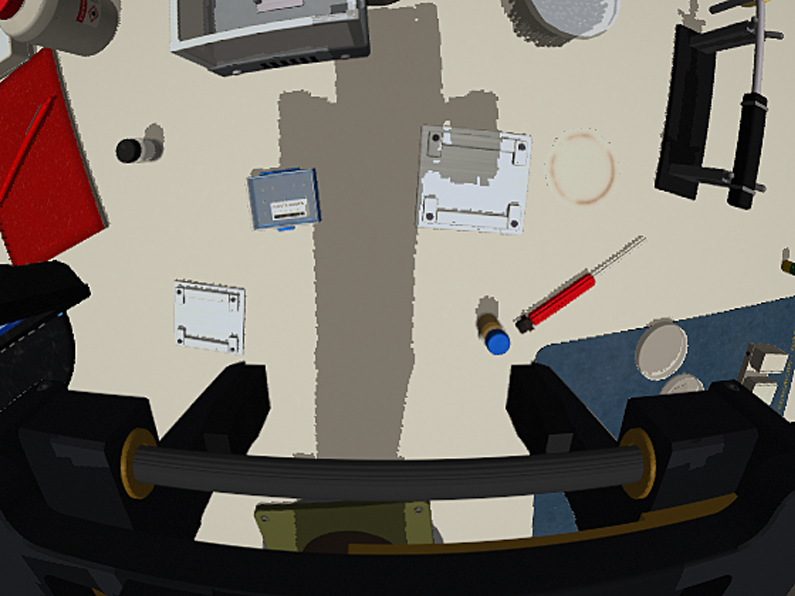

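The wrist view (×1.42) shows the box at (285,199) and the nest with corners about (422,124), (533,133), (523,235) and (415,226). Its finger gaps are on the left and right, i.e. the y sides. The rod handle is at (745,150).

Run:
```python
from h import *
import pickle
np.set_printoptions(precision=1,suppress=True)
c=pickle.load(open('w1.pkl','rb'));k=1.42
P=np.array([onz(c,(u+.5)/k-.5,(v+.5)/k-.5,.014)[:2]*1000 for u,v in [(422,124),(533,133),(523,235),(415,226)]])
print(P,P.mean(0),[np.linalg.norm(P[i]-P[i-1]) for i in range(4)],[np.degrees(np.arctan2(*(P[i]-P[i-1])[::-1])) for i in range(4)])
hsv=cv2.cvtColor(c['pixels'],cv2.COLOR_RGB2HSV).astype(int)
def rect(u0,v0,u1,v1,m,zs):
    sub=m[v0:v1,u0:u1].astype(np.uint8)
    sub=cv2.morphologyEx(sub,cv2.MORPH_OPEN,np.ones((3,3),np.uint8))
    cs,_=cv2.findContours(sub,cv2.RETR_EXTERNAL,cv2.CHAIN_APPROX_NONE)
    q=max(cs,key=cv2.contourArea)[:,0,:]; print('px bbox',q.min(0)+[u0,v0],q.max(0)+[u0,v0])
    for z in zs:
        P=np.array([onz(c,a+u0,b+v0,z)[:2]*1000 for a,b in q],dtype=np.float32)
        print(z,cv2.minAreaRect(P))
print(hsv[140,185:228:6], hsv[140,165],hsv[90,310],hsv[130,310],hsv[110,285],hsv[110,378])
rect(168,108,232,168,(hsv[:,:,0]>95)&(hsv[:,:,1]>40),[.02,.01,0])
rect(285,80,382,172,(hsv[:,:,0]>85)&(hsv[:,:,0]<130),[.014,.007])
```

```text
[[ 483.2 -131.9]
 [ 468.6 -224.8]
 [ 381.7 -208.8]
 [ 399.2 -116.4]] [ 433.2 -170.5] [np.float64(85.36192311328344), np.float64(93.9963694528165), np.float64(88.35388018450323), np.float64(93.9911070804202)] [np.float64(-10.453463561492281), np.float64(-98.92299920198865), np.float64(169.56406895630005), np.float64(79.25304686724697)]
[[105  45 136]
 [107  40 133]
 [106  43 132]
 [107  47 124]
 [104  32 165]
 [107  22 236]
 [105  18 140]
 [ 17  38 126]] [ 23  27 202] [ 27  16 143] [108  20 219] [ 18  37 124] [ 24  27 201]
px bbox [175 124] [222 162]
0.02 ((427.8416748046875, -0.2563896179199219), (66.28656005859375, 37.600067138671875), 43.4356689453125)
0.01 ((427.0287170410156, 2.405803680419922), (68.04580688476562, 38.597957611083984), 43.4356689453125)
0 ((426.21575927734375, 5.0680084228515625), (69.8050537109375, 39.59587478637695), 43.4356689453125)
px bbox [297 103] [373 155]
0.014 ((433.45538330078125, -171.1593017578125), (89.423828125, 64.82052612304688), 79.5139389038086)
0.007 ((432.9978332519531, -172.45025634765625), (91.05912017822266, 66.00588989257812), 79.51396942138672)
```

Emit:
{"name": "servo_tool", "arguments": {"deltas": [{"x": 0, "y": 0, "z": 35, "ax": 0, "ay": 0, "az": 0}, {"x": 0, "y": 0, "z": 35, "ax": 0, "ay": 0, "az": 0}, {"x": 0, "y": 0, "z": 35, "ax": 0, "ay": 0, "az": 0}, {"x": 0, "y": 0, "z": 0, "ax": 0, "ay": 0, "az": 0}, {"x": 0, "y": 0, "z": 0, "ax": 0, "ay": 0, "az": 0}]}}

```text
clock: 2.17
tool_pos: [0.3781, -0.0921, 0.1449]
ee_rot: [[0.992, -0.126, -0.006], [-0.126, -0.992, 0.0], [-0.006, 0.001, -1.0]]
wrist_force: [-0.3, 0.2, -1.0]
finger_gap: 0.0884
finger_force: 0.0
```

Run:
```python
from h import *
import pickle
c=cam('wrist');pickle.dump(c,open('w2.pkl','wb'))
print(c['s']['tool_pos'],c['s']['clock'])
a=np.array(proj(c,[.435,-.008,.01]));b=np.array(proj(c,[.433,-.17,.014]));print(a,b)
ims=[]
for p in (a,b):
    x,y=int(p[0])-50,int(p[1])-62;print(x,y)
    x=max(x,0);y=max(y,0);print(x,y)
    ims.append(cv2.resize(c['pixels'][y:y+125,x:x+100,::-1],None,fx=4,fy=4,interpolation=cv2.INTER_NEAREST))
cv2.imwrite('pics/w2.png',np.hstack(ims))
```

```text
[ 0.37808758 -0.09206589  0.14485553] 2.1667
[171.63938084 151.04307059] [354.89604362 129.80480595]
121 89
121 89
304 67
304 67
```

View pics/w2.png

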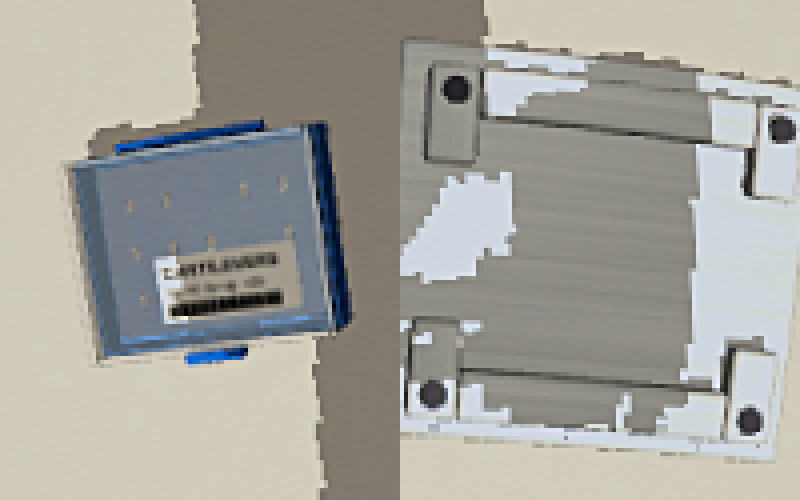

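The left crop shows the box lid with corners (68,165), (308,126), (338,330) and (102,362). The right crop shows the nest's four screws, nest-relative, at (56,88), (382,128), (350,420) and (33,394).

Run:
```python
from h import *
import pickle
np.set_printoptions(precision=1,suppress=True)
c=pickle.load(open('w2.pkl','rb'))
def m(pts,off,z):
    P=np.array([onz(c,(u+.5)/4-.5+off[0],(v+.5)/4-.5+off[1],z)[:2]*1000 for u,v in pts])
    e=[P[(i+1)%4]-P[i] for i in range(4)]
    print(P.mean(0),np.array([np.linalg.norm(x) for x in e]),np.array([np.degrees(np.arctan2(x[1],x[0])) for x in e]))
m([(68,165),(308,126),(338,330),(102,362)],(121,89),.02)
m([(56,88),(382,128),(350,420),(33,394)],(304,67),.014)
m([(5,38),(415,90),(372,460),(-20,430)],(304,67),.014)
T=robot.read_state();print(T['tool_pos'],np.degrees(np.arctan2(T['ee_rot'][1][0],T['ee_rot'][0][0])))
```

```text
[436.7 -10.5] [55.5 44.2 55.6 44.8] [-91.8 179.   88.8  -1.2]
[ 431.9 -171.4] [73.3 66.3 73.2 66.1] [-100.5  169.5   79.4  -10.5]
[ 432.8 -169.5] [91.9 84.8 91.  84.6] [-100.5  169.2   79.4  -10.2]
[ 0.4 -0.1  0.1] -7.209328320047669
```

```bash
python3 -c "
from h import *
plan([.4367,-.0105,.06],-1.4)
plan([.4367,-.0105,.006],-1.4,start=([.4367,-.0105,.06],-1.4))"
```

```text
4 rows of shift mm [ 12.5  -21.57  21.56] turn [ 0.007  0.018 -1.452]
2 rows of shift mm [-0.  0. 27.] turn [0. 0. 0.]
```

Emit:
{"name": "servo_tool", "arguments": {"deltas": [{"x": 12.5, "y": -21.6, "z": 21.6, "ax": 0, "ay": 0.02, "az": -1.45}, {"x": 12.5, "y": -21.6, "z": 21.6, "ax": 0, "ay": 0.02, "az": -1.45}, {"x": 12.5, "y": -21.6, "z": 21.6, "ax": 0, "ay": 0.02, "az": -1.45}, {"x": 12.5, "y": -21.6, "z": 21.6, "ax": 0, "ay": 0.02, "az": -1.45}, {"x": 0, "y": 0, "z": 0, "ax": 0, "ay": 0, "az": 0}, {"x": 0, "y": 0, "z": 0, "ax": 0, "ay": 0, "az": 0}, {"x": 0, "y": 0, "z": 0, "ax": 0, "ay": 0, "az": 0}]}}

```text
clock: 2.8
tool_pos: [0.438, -0.0102, 0.0615]
ee_rot: [[1.0, -0.024, 0.004], [-0.024, -1.0, -0.001], [0.004, 0.001, -1.0]]
wrist_force: [0.4, -0.3, 0.3]
finger_gap: 0.0879
finger_force: 0.0
```

Run:
```python
from h import *
import pickle
plan([.4367,-.0105,.006],-1.4)
c=cam('wrist');pickle.dump(c,open('w3.pkl','wb'));save(c,'w3.png',(120,100,430,330),2.5)
```

```text
2 rows of shift mm [-0.72  0.17 27.76] turn [ 0.018 -0.12   0.019]
```

View pics/w3.png

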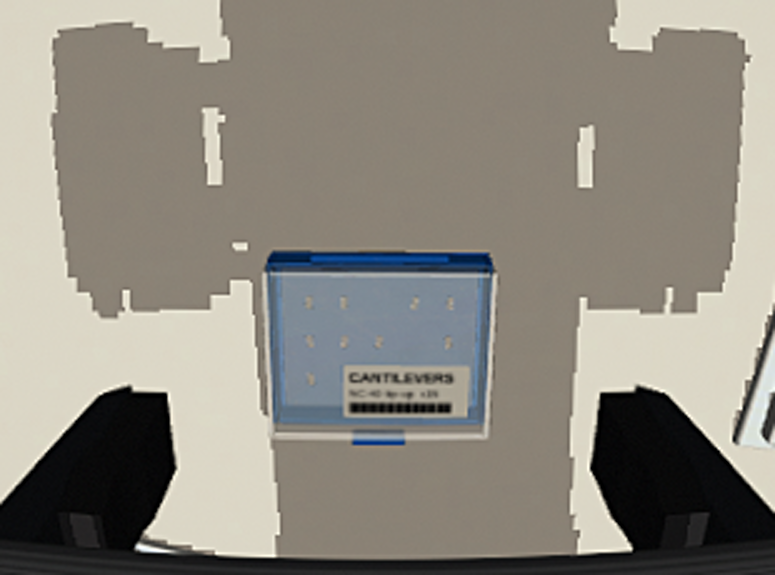

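The box sits between the fingers. Lid corners in the crop are about (265,272), (495,272), (490,437) and (270,437); the fingers' inner faces are at columns 175 and 592.

Run:
```python
from h import *
import pickle
np.set_printoptions(precision=1,suppress=True)
c=pickle.load(open('w3.pkl','rb'))
for (u,v),z in zip([(265,272),(495,272),(490,437),(270,437),(380,252),(380,445)],[.02]*4+[.0,.01]):
    print(onz(c,(u+.5)/2.5-.5+120,(v+.5)/2.5-.5+100,z)*1000)
```

```text
[460.3  18.3  20. ]
[458.9 -37.6  20. ]
[413.6 -37.5  20. ]
[414.9  20.5  20. ]
[459.1  -9.6   0. ]
[406.6  -8.3  10. ]
```

Emit:
{"name": "servo_tool", "arguments": {"deltas": [{"x": -0.6, "y": -0.3, "z": 27.8, "ax": 0, "ay": -0.12, "az": 0}, {"x": -0.6, "y": -0.3, "z": 27.8, "ax": 0, "ay": -0.12, "az": 0}, {"x": 0, "y": 0, "z": 0, "ax": 0, "ay": 0, "az": 0}, {"x": 0, "y": 0, "z": 0, "ax": 0, "ay": 0, "az": 0}]}}

```text
clock: 3.18
tool_pos: [0.4432, -0.0106, 0.0308]
ee_rot: [[1.0, -0.024, -0.016], [-0.024, -1.0, -0.002], [-0.016, 0.002, -1.0]]
wrist_force: [0.3, 0.1, 0.3]
finger_gap: 0.0883
finger_force: 0.0
```

Emit:
{"name": "servo_tool", "arguments": {"deltas": [{"x": 0, "y": 0, "z": 0, "ax": 0, "ay": 0, "az": 0}, {"x": 0, "y": 0, "z": 0, "ax": 0, "ay": 0, "az": 0}, {"x": 0, "y": 0, "z": 0, "ax": 0, "ay": 0, "az": 0}, {"x": 0, "y": 0, "z": 0, "ax": 0, "ay": 0, "az": 0}, {"x": 0, "y": 0, "z": 0, "ax": 0, "ay": 0, "az": 0}, {"x": 0, "y": 0, "z": 0, "ax": 0, "ay": 0, "az": 0}], "hand": 1}}

```text
clock: 3.68
tool_pos: [0.4433, -0.0092, 0.0298]
ee_rot: [[1.0, -0.022, -0.016], [-0.022, -1.0, -0.001], [-0.016, 0.001, -1.0]]
wrist_force: [-0.5, 0.2, 0.2]
finger_gap: 0.0501
finger_force: 0.0
```

Emit:
{"name": "servo_tool", "arguments": {"deltas": [{"x": 0, "y": 0, "z": 0, "ax": 0, "ay": 0, "az": 0}], "hand": -1}}

```text
clock: 3.77
tool_pos: [0.4433, -0.0092, 0.0297]
ee_rot: [[1.0, -0.022, -0.016], [-0.022, -1.0, -0.001], [-0.016, 0.001, -1.0]]
wrist_force: [-1.0, 0.6, 0.3]
finger_gap: 0.0555
finger_force: 0.0
```

```bash
python3 -c "
from h import *
s=robot.read_state();print(s['qpos'],s['tool_pos'],s['ee_rot'])"
```

```text
[  -3.97713343   51.07982158   -1.26017212  127.57381414   22.74130734
    2.48124023 -118.75515208] [ 0.44329941 -0.0092322   0.02971758] [[ 9.99630076e-01 -2.17737859e-02 -1.62976796e-02]
 [-2.17927284e-02 -9.99762025e-01 -9.85563635e-04]
 [-1.62723417e-02  1.34036995e-03 -9.99866698e-01]]
```

Joint 6 is at its lower limit (2.42°), so the arm cannot go down here with the tool level. A tilt of about 3.5° of the tips towards the base frees it, and a grip across y still keeps the box flat. I'll open the fingers and then tilt.

Emit:
{"name": "servo_tool", "arguments": {"deltas": [{"x": 0, "y": 0, "z": 0, "ax": 0, "ay": 0, "az": 0}, {"x": 0, "y": 0, "z": 0, "ax": 0, "ay": 0, "az": 0}, {"x": 0, "y": 0, "z": 0, "ax": 0, "ay": 0, "az": 0}, {"x": 0, "y": 0, "z": 0, "ax": 0, "ay": 0, "az": 0}, {"x": 0, "y": 0, "z": 0, "ax": 0, "ay": -2, "az": 0}, {"x": 0, "y": 0, "z": 0, "ax": 0, "ay": -1.5, "az": 0}, {"x": 0, "y": 0, "z": 0, "ax": 0, "ay": 0, "az": 0}, {"x": 0, "y": 0, "z": 0, "ax": 0, "ay": 0, "az": 0}], "hand": -1}}

```text
clock: 4.43
tool_pos: [0.4436, -0.0093, 0.0296]
ee_rot: [[0.997, -0.022, -0.076], [-0.022, -1.0, 0.001], [-0.076, 0.001, -0.997]]
wrist_force: [-0.4, 0.1, -0.0]
finger_gap: 0.0882
finger_force: 0.0
```

```bash
python3 -c "
from h import *
s=robot.read_state();print(s['qpos'],s['tool_pos'],s['ee_rot'])"
```

```text
[  -1.20866674   51.2660195    -5.31035827  124.11727429   22.41288479
    9.8315114  -118.24133349] [ 0.44363105 -0.00931703  0.02963316] [[ 9.96835681e-01 -2.24578884e-02 -7.62513522e-02]
 [-2.24569592e-02 -9.99747432e-01  8.69729818e-04]
 [-7.62516259e-02  8.45395789e-04 -9.97088248e-01]]
```

Emit:
{"name": "servo_tool", "arguments": {"deltas": [{"x": -2.4, "y": 0, "z": 12, "ax": 0, "ay": 0, "az": 0}, {"x": -2.4, "y": 0, "z": 12, "ax": 0, "ay": 0, "az": 0}, {"x": 0, "y": 0, "z": 0, "ax": 0, "ay": 0, "az": 0}, {"x": 0, "y": 0, "z": 0, "ax": 0, "ay": 0, "az": 0}], "hand": -1}}

```text
clock: 4.77
tool_pos: [0.4357, -0.0092, 0.0059]
ee_rot: [[0.997, -0.021, -0.079], [-0.021, -1.0, -0.0], [-0.079, 0.002, -0.997]]
wrist_force: [0.2, 0.2, 0.6]
finger_gap: 0.0881
finger_force: 0.0
```

Emit:
{"name": "servo_tool", "arguments": {"deltas": [{"x": 0, "y": 0, "z": 0, "ax": 0, "ay": 0, "az": 0}, {"x": 0, "y": 0, "z": 0, "ax": 0, "ay": 0, "az": 0}, {"x": 0, "y": 0, "z": 0, "ax": 0, "ay": 0, "az": 0}, {"x": 0, "y": 0, "z": 0, "ax": 0, "ay": 0, "az": 0}, {"x": 0, "y": 0, "z": 0, "ax": 0, "ay": 0, "az": 0}, {"x": 0, "y": 0, "z": 0, "ax": 0, "ay": 0, "az": 0}, {"x": 0, "y": 0, "z": 0, "ax": 0, "ay": 0, "az": 0}], "hand": 1}}

```text
clock: 5.35
tool_pos: [0.4369, -0.0092, 0.0064]
ee_rot: [[0.997, -0.022, -0.077], [-0.022, -1.0, 0.0], [-0.077, 0.001, -0.997]]
wrist_force: [1.0, -0.6, 4.5]
finger_gap: 0.0581
finger_force: 30.0
```

The gap is 58.1 mm, so the box is gripped. Next I lift it and carry it to a hover above the nest, turning about the vertical.

```bash
cat >> h.py <<'E'
def planR(p,R,N=None,show=True,start=None):
    s=robot.read_state();A=np.eye(4);A[:3,:3]=s['ee_rot'];A[:3,3]=s['tool_pos']
    if start is not None: A=start
    B=np.eye(4);B[:3,:3]=R;B[:3,3]=p
    L=np.real(logm(np.linalg.inv(A)@B)); rot=np.degrees([L[2,1],L[0,2],L[1,0]])
    if N is None: N=max(1,int(np.ceil(max(np.linalg.norm(L[:3,3])*1000/38,np.linalg.norm(rot)/6.5))))
    S=expm(L/N);print(N,'rows',np.round(S[:3,3]*1000,2),'turn',np.round(rot/N,3));return B
def Rz(a):
    a=np.radians(a);return np.array([[np.cos(a),-np.sin(a),0],[np.sin(a),np.cos(a),0],[0,0,1]])
E
python3 -c "
from h import *
s=robot.read_state();R=np.array(s['ee_rot'])
A=planR([.4369,-.0092,.046],R)
planR([.4323,-.1706,.046],Rz(-9.1)@R,start=A)"
```

```text
2 rows [ -1.54   0.03 -19.73] turn [-0.  0.  0.]
5 rows [ 1.84 32.27 -0.1 ] turn [ 0.139 -0.002  1.815]
```

Emit:
{"name": "servo_tool", "arguments": {"deltas": [{"x": -1.5, "y": 0, "z": -19.8, "ax": 0, "ay": 0, "az": 0}, {"x": -1.5, "y": 0, "z": -19.8, "ax": 0, "ay": 0, "az": 0}, {"x": 1.8, "y": 32.3, "z": 0, "ax": 0.14, "ay": 0, "az": 1.82}, {"x": 1.8, "y": 32.3, "z": 0, "ax": 0.14, "ay": 0, "az": 1.82}, {"x": 1.8, "y": 32.3, "z": 0, "ax": 0.14, "ay": 0, "az": 1.82}, {"x": 1.8, "y": 32.3, "z": 0, "ax": 0.14, "ay": 0, "az": 1.82}, {"x": 1.8, "y": 32.3, "z": 0, "ax": 0.14, "ay": 0, "az": 1.82}, {"x": 0, "y": 0, "z": 0, "ax": 0, "ay": 0, "az": 0}, {"x": 0, "y": 0, "z": 0, "ax": 0, "ay": 0, "az": 0}, {"x": 0, "y": 0, "z": 0, "ax": 0, "ay": 0, "az": 0}]}}

```text
clock: 6.18
tool_pos: [0.4319, -0.17, 0.0453]
ee_rot: [[0.981, -0.18, -0.076], [-0.179, -0.984, 0.013], [-0.077, 0.0, -0.997]]
wrist_force: [-0.1, 0.9, -1.6]
finger_gap: 0.0586
finger_force: 30.0
```

Run:
```python
from h import *
import pickle
c=cam('wrist');pickle.dump(c,open('w4.pkl','wb'));save(c,'w4.png',(130,90,430,310),2.6)
s=c['s'];print(s['tool_pos'],s['ee_rot'],s['finger_gap'],s['qpos'])
```

```text
[ 0.43186964 -0.16997886  0.04525716] [[ 9.80737637e-01 -1.79931387e-01 -7.60156744e-02]
 [-1.79428487e-01 -9.83679061e-01  1.34507478e-02]
 [-7.71952390e-02  4.47722814e-04 -9.97015895e-01]] 0.05856987661347059 [  20.54379637   49.76274722   -8.26743873  120.54825971   25.18185233
   15.86605337 -110.02275641]
```

View pics/w4.png

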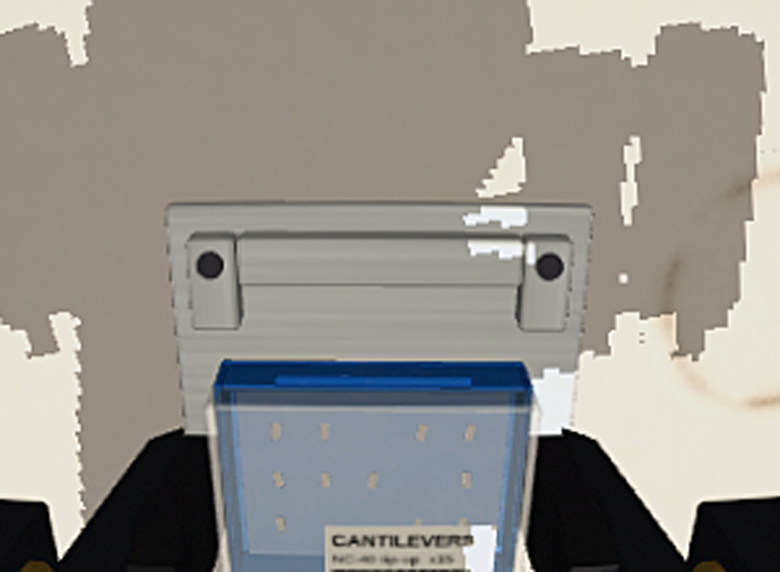

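The box hangs over the nest. The nest screws are at (210,265) and (549,265), the rim's inner +x edge is at row 285, and the box's lower +x edge is at row 363, columns 217–531.

Run:
```python
from h import *
import pickle
np.set_printoptions(precision=1,suppress=True)
c=pickle.load(open('w4.pkl','rb'));s=c['s'];M=Rz(-10.4)
def f(u,v,z):
    P=onz(c,(u+.5)/2.6-.5+130,(v+.5)/2.6-.5+90,z); q=M.T@(P-np.array(s['tool_pos']));return q*1000
for nm,u,v,z in [('scL',210,265,.014),('scR',549,265,.014),('rimL',245,285,.014),('rimR',515,286,.014),('plL',167,205,.006),('plR',592,207,.006),('rimcornL',240,328,.014),('rimcornR',520,328,.014),('boxL',217,365,.039),('boxR',531,363,.039),('lidL',210,405,.059),('lidR',537,407,.059)]: print(nm,f(u,v,z))
```

```text
scL [ 33.   35.3 -31.3]
scR [ 33.1 -37.9 -31.3]
rimL [ 28.4  27.8 -31.3]
rimR [ 28.2 -30.7 -31.3]
plL [ 44.5  45.9 -39.3]
plR [ 44.2 -48.7 -39.3]
rimcornL [ 18.3  29.5 -31.3]
rimcornR [ 18.3 -32.5 -31.3]
boxL [21.1 30.3 -6.3]
boxR [ 21.5 -30.3  -6.3]
lidL [23.  28.  13.7]
lidR [ 22.6 -27.9  13.7]
```

Run:
```python
from h import *
s=robot.read_state();R=np.array(s['ee_rot']);p=np.array(s['tool_pos']);print(p)
t=np.array([.4321,-.1714,.0235]);A=planR(t,R,2);planR(t-[0,0,.011],R,5,start=A)
```

```text
[ 0.43205768 -0.16915289  0.04527274]
2 rows [ 1.06  1.1  10.84] turn [-0. -0.  0.]
5 rows [ 0.17 -0.    2.19] turn [-0. -0.  0.]
```

Emit:
{"name": "servo_tool", "arguments": {"deltas": [{"x": 1.1, "y": 0.75, "z": 10.8, "ax": 0, "ay": 0, "az": 0}, {"x": 1.1, "y": 0.75, "z": 10.8, "ax": 0, "ay": 0, "az": 0}, {"x": 0, "y": 0, "z": 0, "ax": 0, "ay": 0, "az": 0}, {"x": 0, "y": 0, "z": 0, "ax": 0, "ay": 0, "az": 0}, {"x": 0.17, "y": 0, "z": 2.2, "ax": 0, "ay": 0, "az": 0}, {"x": 0.17, "y": 0, "z": 2.2, "ax": 0, "ay": 0, "az": 0}, {"x": 0.17, "y": 0, "z": 2.2, "ax": 0, "ay": 0, "az": 0}, {"x": 0, "y": 0, "z": 0, "ax": 0, "ay": 0, "az": 0}, {"x": 0, "y": 0, "z": 0, "ax": 0, "ay": 0, "az": 0}]}}

```text
clock: 6.98
tool_pos: [0.4321, -0.1723, 0.017]
ee_rot: [[0.981, -0.18, -0.076], [-0.18, -0.984, 0.012], [-0.077, 0.001, -0.997]]
wrist_force: [-0.0, -0.3, -1.2]
finger_gap: 0.0579
finger_force: 30.0
```

Emit:
{"name": "servo_tool", "arguments": {"deltas": [{"x": 0.17, "y": 0, "z": 2.2, "ax": 0, "ay": 0, "az": 0}, {"x": 0.17, "y": 0, "z": 2.2, "ax": 0, "ay": 0, "az": 0}, {"x": 0, "y": 0, "z": 0, "ax": 0, "ay": 0, "az": 0}, {"x": 0, "y": 0, "z": 0, "ax": 0, "ay": 0, "az": 0}]}}

```text
clock: 7.32
tool_pos: [0.4321, -0.1723, 0.0126]
ee_rot: [[0.981, -0.18, -0.076], [-0.18, -0.984, 0.013], [-0.077, 0.001, -0.997]]
wrist_force: [-0.2, 0.4, -0.8]
finger_gap: 0.0579
finger_force: 30.0
```

Emit:
{"name": "servo_tool", "arguments": {"deltas": [{"x": 0, "y": 0, "z": 0, "ax": 0, "ay": 0, "az": 0}, {"x": 0, "y": 0, "z": 0, "ax": 0, "ay": 0, "az": 0}, {"x": 0, "y": 0, "z": 0, "ax": 0, "ay": 0, "az": 0}, {"x": 0, "y": 0, "z": 0, "ax": 0, "ay": 0, "az": 0}, {"x": 0, "y": 0, "z": 0, "ax": 0, "ay": 0, "az": 0}, {"x": -0.7, "y": 0, "z": -10, "ax": 0, "ay": 0, "az": 0}, {"x": -2, "y": 0, "z": -30, "ax": 0, "ay": 0, "az": 0}, {"x": -2, "y": 0, "z": -35, "ax": 0, "ay": 0, "az": 0}, {"x": -2, "y": 0, "z": -35, "ax": 0, "ay": 0, "az": 0}, {"x": -2, "y": 0, "z": -35, "ax": 0, "ay": 0, "az": 0}, {"x": -2, "y": 0, "z": -35, "ax": 0, "ay": 0, "az": 0}, {"x": 0, "y": 0, "z": 0, "ax": 0, "ay": 0, "az": 0}, {"x": 0, "y": 0, "z": 0, "ax": 0, "ay": 0, "az": 0}], "hand": -1}}

```text
clock: 8.4
tool_pos: [0.4363, -0.1731, 0.1952]
ee_rot: [[0.981, -0.181, -0.071], [-0.18, -0.984, 0.011], [-0.072, 0.002, -0.997]]
wrist_force: [0.2, -0.7, -0.4]
finger_gap: 0.0886
finger_force: 0.0
```

Run:
```python
from h import *
import pickle
c=cam('wrist');pickle.dump(c,open('w5.pkl','wb'));t=cam('top');pickle.dump(t,open('top2.pkl','wb'))
u,v=proj(c,[.52,-.39,.1]);w=proj(c,[.432,-.17,.02]);print(u,v,w,c['s']['tool_pos'])
im=c['pixels'][:,:,::-1]
print(proj(t,[.432,-.17,.02]))
save(c,'w5.png',k=1.42)
```

```text
507.7616026878212 72.91605334255658 (np.float64(270.5436020868158), np.float64(182.39549513363175)) [ 0.43629649 -0.17307607  0.19517214]
(np.float64(288.80973184988), np.float64(241.95603162658844))
```

View pics/w5.png

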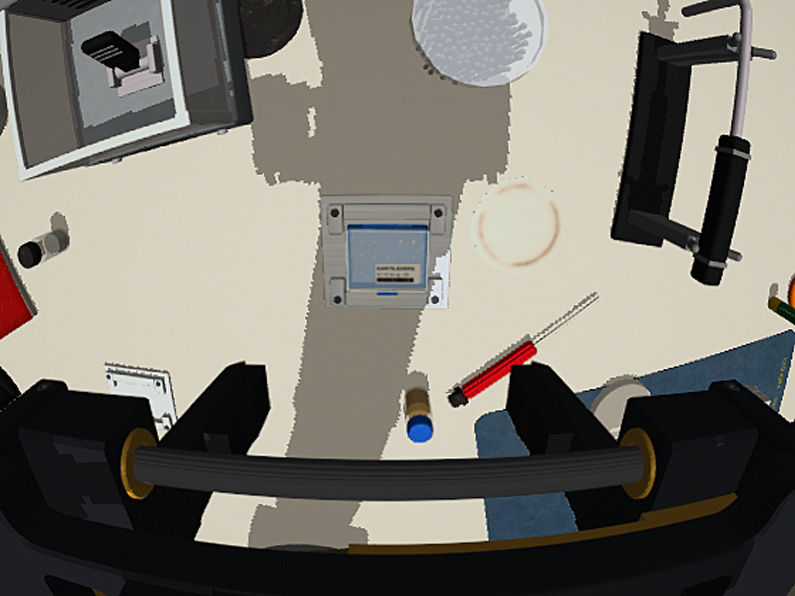

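The box is seated in the pocket (388,257), with the nest rim even around it. The rod handle runs from (734,139) to (708,281) and the thin rod goes up to the bend at (747,8). The switch and well are at the upper left.

Run:
```python
from h import *
import pickle
np.set_printoptions(precision=1,suppress=True)
c=pickle.load(open('w5.pkl','rb'));t=pickle.load(open('top2.pkl','rb'))
g=lambda c,u,v,z,k:onz(c,(u+.5)/k-.5,(v+.5)/k-.5,z)*1000
F=g(c,734,138,.105,1.42);Rr=g(c,708,281,.100,1.42);s1=g(c,739,128,.1,1.42);s2=g(c,746,12,.1,1.42)
print('front',F,'rear',Rr,np.linalg.norm(F-Rr),'yaw',np.degrees(np.arctan2(*(F-Rr)[1::-1])),'steel',s1,s2,np.degrees(np.arctan2(*(s2-s1)[1::-1])))
# top view: crop coords /3.3+(165,125)
h=lambda u,v,z:onz(t,(u+.5)/3.3-.5+165,(v+.5)/3.3-.5+125,z)*1000
a=h(735,237,.1);b=h(760,180,.1);f=h(725,302,.108);r=h(697,420,.105);print('top',f,r,a,b,np.degrees(np.arctan2(*(b-f)[1::-1])))
# handle mask
v=cv2.cvtColor(c['pixels'],cv2.COLOR_RGB2HSV)[:,:,2]
sub=(v[90:205,480:532]<45).astype(np.uint8)
n,l,st,ce=cv2.connectedComponentsWithStats(sub);i=1+np.argmax(st[1:,4]);print(st[1:],ce[1:])
ys,xs=np.nonzero(l==i);vx,vy,x0,y0=cv2.fitLine(np.c_[xs,ys].astype(np.float32),cv2.DIST_L2,0,.01,.01).ravel()
for yy in (ys.min(),ys.max()): print(onz(c,480+x0+vx/vy*(yy-y0),90+yy,.104)*1000)
```

```text
front [ 499.3 -394.8  105. ] rear [ 407.8 -378.3  100. ] 93.10990065857949 yaw -10.260859420119484 steel [ 504.9 -404.3  100. ] [ 579.9 -423.1  100. ] -14.062956698818455
top [ 495.4 -394.7  108. ] [ 409.5 -374.9  105. ] [ 544.3 -404.3  100. ] [ 587.2 -423.   100. ] -17.114377387539925
[[   0    0    2   10   11]
 [   0    0   48  111 2344]
 [  39   88    2    1    2]
 [  34   91    1    1    1]] [[ 0.1  4.1]
 [26.3 58.1]
 [39.5 88. ]
 [34.  91. ]]
[ 505.3 -400.5  104. ]
[ 408.5 -369.5  104. ]
```

```bash
python3 -c "
from h import *
plan([.405,-.375,.2],-14.5)"
```

```text
6 rows of shift mm [ 2.21 34.02 -1.26] turn [0.043 0.745 0.684]
```

Emit:
{"name": "servo_tool", "arguments": {"deltas": [{"x": 2.2, "y": 34, "z": -1.3, "ax": 0.04, "ay": 0.74, "az": 0.68}, {"x": 2.2, "y": 34, "z": -1.3, "ax": 0.04, "ay": 0.74, "az": 0.68}, {"x": 2.2, "y": 34, "z": -1.3, "ax": 0.04, "ay": 0.74, "az": 0.68}, {"x": 2.2, "y": 34, "z": -1.3, "ax": 0.04, "ay": 0.74, "az": 0.68}, {"x": 2.2, "y": 34, "z": -1.3, "ax": 0.04, "ay": 0.74, "az": 0.68}, {"x": 2.2, "y": 34, "z": -1.3, "ax": 0.04, "ay": 0.74, "az": 0.68}, {"x": 0, "y": 0, "z": 0, "ax": 0, "ay": 0, "az": 0}, {"x": 0, "y": 0, "z": 0, "ax": 0, "ay": 0, "az": 0}, {"x": 0, "y": 0, "z": 0, "ax": 0, "ay": 0, "az": 0}]}}

```text
clock: 9.25
tool_pos: [0.4053, -0.3734, 0.1989]
ee_rot: [[0.968, -0.249, -0.002], [-0.249, -0.968, 0.003], [-0.002, -0.002, -1.0]]
wrist_force: [0.1, -0.5, 0.7]
finger_gap: 0.0881
finger_force: 0.0
```

Run:
```python
from h import *
import pickle
np.set_printoptions(precision=1,suppress=True)
c=cam('wrist');pickle.dump(c,open('w6.pkl','wb'))
v=cv2.cvtColor(c['pixels'],cv2.COLOR_RGB2HSV)[:,:,2]
p=np.array([proj(c,[x,y,.104]) for x,y in [(.408,-.377),(.461,-.391),(.5,-.402),(.582,-.423)]]);print(p,c['s']['tool_pos'])
# rows: extents of dark run near expected centreline
for r in range(int(p[-1,1])-15,int(p[0,1])+25,8):
    k=''.join('#' if a<40 else '+' if a<90 else '-' if a<150 else '.' for a in v[r,int(p[1,0])-55:int(p[1,0])+45]);print(r,k)
print(int(p[1,0])-55)
```

```text
[[277.1 210.1]
 [277.7 139.3]
 [279.1  84.7]
 [278.8 -21.7]] [ 0.4 -0.4  0.2]
-36 ..++------++-+-----------+++++++++++++++++++++++++++++++++++++++++++++++++++++++++++++++++++++++++++
-28 ####################################################################################################
-20 ####################################################################################################
-12 ####################################################################################################
-4 ####################################################################################################
4 ------------------..----.-----.-+++++#+-........----+--------+------..---....-++-...................
12 -----------------------------------..--+#######+#++++--------++++++++#######++......................
20 -----------------------------------------+#########++--------+##########-------.....................
28 ------------------------------.+###################+----------##################-...................
36 -------------------------------+###################+---------+##################
[... 1837 characters left out ...]
++++++++#####################--+++++++++#+-.......................
188 ------------------------..................+####################.............-+++-...................
196 ---------------------.....................+##########++++----+-.....................................
204 ------------------........................####################-.....................................
212 --------------......................................................................................
220 ----------..........................................................................................
228 -------...............----..........................................................................
222
```

Run:
```python
from h import *
import pickle
np.set_printoptions(precision=1,suppress=True)
c=pickle.load(open('w6.pkl','rb'))
a=onz(c,277.8,32,.1)*1000;b=onz(c,277,80,.1)*1000;f=onz(c,276,90,.107)*1000;h=onz(c,274.3,190,.108)*1000;r=onz(c,274,209,.1)*1000
print(a,b,f,h,r)
d=a-h;yaw=np.degrees(np.arctan2(d[1],d[0]));print('yaw',yaw,np.linalg.norm((f-r)[:2]))
u=np.array([np.cos(np.radians(yaw)),np.sin(np.radians(yaw))]);
O=h[:2]; x0=((f[:2]-O)@u-40+(r[:2]-O)@u+55)/2; O=O+u*x0; print('origin',O)
plan(np.r_[O/1000,.155],yaw)
```

```text
[ 540.1 -411.4  100. ] [ 504.2 -401.5  100. ] [ 496.6 -398.8  107. ] [ 425.1 -379.2  108. ] [ 408.2 -374.6  100. ]
yaw -15.657815673014337 91.6023887763674
origin [ 459.6 -388.8]
2 rows of shift mm [28.   1.  22.1] turn [-0.1  0.1  0.7]
```

Emit:
{"name": "servo_tool", "arguments": {"deltas": [{"x": 28, "y": 1, "z": 22, "ax": -0.1, "ay": 0.1, "az": 0.7}, {"x": 28, "y": 1, "z": 22, "ax": -0.1, "ay": 0.1, "az": 0.7}, {"x": 0, "y": 0, "z": 0, "ax": 0, "ay": 0, "az": 0}, {"x": 0, "y": 0, "z": 24, "ax": 0, "ay": 0, "az": 0}, {"x": 0, "y": 0, "z": 24, "ax": 0, "ay": 0, "az": 0}, {"x": 0, "y": 0, "z": 24, "ax": 0, "ay": 0, "az": 0}, {"x": 0, "y": 0, "z": 0, "ax": 0, "ay": 0, "az": 0}, {"x": 0, "y": 0, "z": 0, "ax": 0, "ay": 0, "az": 0}]}}

```text
clock: 9.97
tool_pos: [0.4594, -0.3893, 0.0838]
ee_rot: [[0.963, -0.271, 0.0], [-0.271, -0.963, -0.002], [0.001, 0.002, -1.0]]
wrist_force: [0.3, -0.6, 0.4]
finger_gap: 0.088
finger_force: 0.0
```

Emit:
{"name": "servo_tool", "arguments": {"deltas": [{"x": 0, "y": 0, "z": 1.5, "ax": 0, "ay": 0, "az": 0}, {"x": 0, "y": 0, "z": 0, "ax": 0, "ay": 0, "az": 0}, {"x": 0, "y": 0, "z": 0, "ax": 0, "ay": 0, "az": 0}, {"x": 0, "y": 0, "z": 0, "ax": 0, "ay": 0, "az": 0}, {"x": 0, "y": 0, "z": 0, "ax": 0, "ay": 0, "az": 0}, {"x": 0, "y": 0, "z": 0, "ax": 0, "ay": 0, "az": 0}, {"x": 0, "y": 0, "z": 0, "ax": 0, "ay": 0, "az": 0}, {"x": 0, "y": 0, "z": 0, "ax": 0, "ay": 0, "az": 0}, {"x": 0, "y": 0, "z": 0, "ax": 0, "ay": 0, "az": 0}, {"x": 0, "y": 0, "z": 0, "ax": 0, "ay": 0, "az": 0}], "hand": 1}}

```text
clock: 10.8
tool_pos: [0.4597, -0.3914, 0.0829]
ee_rot: [[0.962, -0.273, 0.003], [-0.273, -0.962, -0.004], [0.004, 0.003, -1.0]]
wrist_force: [-1.6, 0.0, -0.2]
finger_gap: 0.0236
finger_force: 0.0
```

Run:
```python
from h import *
import pickle
s=robot.read_state();print(s['tool_pos'],s['ee_rot'],s['finger_gap'],s['qpos'])
c=cam('wrist');pickle.dump(c,open('grip.pkl','wb'))
```

```text
[ 0.4597205  -0.39144169  0.08290315] [[ 0.9618895  -0.27342376  0.00283675]
 [-0.27341081 -0.96188799 -0.00424427]
 [ 0.00388912  0.00330692 -0.99998697]] 0.023557197402427538 [ 44.43786377  50.42254337 -14.99517052 100.19277158  22.28729731
  32.05045521 -90.21617027]
```

Still closing; I'll wait a little longer.

Emit:
{"name": "servo_tool", "arguments": {"deltas": [{"x": 0, "y": 0, "z": 0, "ax": 0, "ay": 0, "az": 0}, {"x": 0, "y": 0, "z": 0, "ax": 0, "ay": 0, "az": 0}, {"x": 0, "y": 0, "z": 0, "ax": 0, "ay": 0, "az": 0}, {"x": 0, "y": 0, "z": 0, "ax": 0, "ay": 0, "az": 0}, {"x": 0, "y": 0, "z": 0, "ax": 0, "ay": 0, "az": 0}]}}

```text
clock: 11.27
tool_pos: [0.4598, -0.3913, 0.0829]
ee_rot: [[0.962, -0.273, 0.003], [-0.273, -0.962, -0.004], [0.004, 0.003, -1.0]]
wrist_force: [0.5, 1.6, 0.6]
finger_gap: 0.0155
finger_force: 30.0
```

Run:
```python
from h import *
import pickle
np.set_printoptions(precision=4,suppress=True)
s=robot.read_state();print(s['tool_pos'],s['ee_rot'],s['finger_gap'])
c=cam('wrist');pickle.dump(c,open('grip.pkl','wb'))
# supply from w5 (wrist) + scene/top views
w=pickle.load(open('w5.pkl','rb'));t=pickle.load(open('top2.pkl','rb'));sc=pickle.load(open('scene.pkl','rb'))
k=1.42;g=lambda u,v:((u+.5)/k-.5,(v+.5)/k-.5)
q=lambda u,v:((u+.5)/3.3-.5+165,(v+.5)/3.3-.5+125)
print('front-right top', two(w,g(188,122),t,q(310,214)))
print('front-left top', two(w,g(22,178),t,q(150,207)))
for z in (.115,):
  for p in [(150,207),(310,214),(154,62),(324,68),(154,40),(328,45)]: print('top',p,onz(t,*q(*p),z))
  for p in [(22,178),(188,122)]: print('w',p,onz(w,*g(*p),z))
print('paddle end', onz(t,*q(238,122),.093),onz(t,*q(238,155),.09), 'w',onz(w,*g(95,42),.093))
# back face of the rear block, footprint
for p in [(150,228),(316,240)]: print('casefront z45',onz(t,*q(*p),.045))
```

```text
[ 0.4598 -0.3913  0.0829] [[ 0.9619 -0.2733  0.0029]
 [-0.2733 -0.9619 -0.004 ]
 [ 0.0039  0.0031 -1.    ]] 0.01552202174430144
front-right top (array([ 0.5512, -0.092 ,  0.1121]), np.float64(0.003450319388040648))
front-left top (array([0.5546, 0.0239, 0.1174]), np.float64(0.0003408947959686414))
top (150, 207) [0.5551 0.0242 0.115 ]
top (310, 214) [ 0.5525 -0.0919  0.115 ]
top (154, 62) [0.6625 0.025  0.115 ]
top (324, 68) [ 0.6608 -0.0996  0.115 ]
top (154, 40) [0.679  0.0256 0.115 ]
top (328, 45) [ 0.678  -0.1021  0.115 ]
w (22, 178) [0.5547 0.0262 0.115 ]
w (188, 122) [ 0.5491 -0.0936  0.115 ]
paddle end [ 0.624  -0.0359  0.093 ] [ 0.5996 -0.0363  0.09  ] w [ 0.6188 -0.0343  0.093 ]
casefront z45 [0.5497 0.0338 0.045 ]
casefront z45 [ 0.5431 -0.0947  0.045 ]
```

The rod is gripped (15.5 mm gap). The supply origin comes out near (0.607, −0.0355) with yaw about −1.5°; the front-to-back check gives 108 mm as it must. I'll lift and carry the hook to a hover above the well.

```bash
python3 -c "
from h import *
s=robot.read_state();R=np.array(s['ee_rot']);p=np.array(s['tool_pos'])
A=planR(p+[0,0,.145],R)
B=planR([.5127,-.0331,.228],Rz(14.4)@R,start=A)"
```

```text
4 rows [  0.14   0.11 -36.25] turn [-0. -0.  0.]
10 rows [ -0.62 -36.29  -0.12] turn [ 0.006  0.004 -1.44 ]
```

Emit:
{"name": "servo_tool", "arguments": {"deltas": [{"x": 0, "y": 0, "z": -10, "ax": 0, "ay": 0, "az": 0}, {"x": 0, "y": 0, "z": -25, "ax": 0, "ay": 0, "az": 0}, {"x": 0.2, "y": 0.2, "z": -36, "ax": 0, "ay": 0, "az": 0}, {"x": 0.2, "y": 0.2, "z": -36, "ax": 0, "ay": 0, "az": 0}, {"x": 0.2, "y": 0, "z": -36, "ax": 0, "ay": 0, "az": 0}, {"x": 0, "y": 0, "z": -2, "ax": 0, "ay": 0, "az": 0}, {"x": -0.6, "y": -36.3, "z": -0.1, "ax": 0, "ay": 0, "az": -1.44}, {"x": -0.6, "y": -36.3, "z": -0.1, "ax": 0, "ay": 0, "az": -1.44}, {"x": -0.6, "y": -36.3, "z": -0.1, "ax": 0, "ay": 0, "az": -1.44}, {"x": -0.6, "y": -36.3, "z": -0.1, "ax": 0, "ay": 0, "az": -1.44}, {"x": -0.6, "y": -36.3, "z": -0.1, "ax": 0, "ay": 0, "az": -1.44}, {"x": -0.6, "y": -36.3, "z": -0.1, "ax": 0, "ay": 0, "az": -1.44}, {"x": -0.6, "y": -36.3, "z": -0.1, "ax": 0, "ay": 0, "az": -1.44}, {"x": -0.6, "y": -36.3, "z": -0.1, "ax": 0, "ay": 0, "az": -1.44}, {"x": -0.6, "y": -36.3, "z": -0.1, "ax": 0, "ay": 0, "az": -1.44}, {"x": -0.6, "y": -36.3, "z": -0.1, "ax": 0, "ay": 0, "az": -1.44}, {"x": 0, "y": 0, "z": 0, "ax": 0, "ay": 0, "az": 0}, {"x": 0, "y": 0, "z": 0, "ax": 0, "ay": 0, "az": 0}, {"x": 0, "y": 0, "z": 0, "ax": 0, "ay": 0, "az": 0}]}}

```text
clock: 12.9
tool_pos: [0.5127, -0.034, 0.2277]
ee_rot: [[1.0, -0.026, 0.003], [-0.026, -1.0, -0.006], [0.003, 0.005, -1.0]]
wrist_force: [-0.4, -0.2, -0.9]
finger_gap: 0.0155
finger_force: 30.0
```

Run:
```python
from h import *
import pickle
np.set_printoptions(precision=4,suppress=True)
t=cam('top');w=cam('wrist');sc=cam('scene');s=w['s']
for n,c in zip('tws',(t,w,sc)): pickle.dump(c,open('h'+n+'.pkl','wb'))
p=np.array(s['tool_pos']);x=np.array(s['ee_rot'])[:,0]
tip=p+.134*x+[0,0,.0171-.075];bend=p+.134*x+[0,0,.0171];print(p,s['ee_rot'],s['finger_gap'],tip)
ims=[]
for c in (t,sc):
    a,b=proj(c,tip),proj(c,bend);print(a,b);x0=max(0,int(a[0])-50);y0=max(0,int(a[1])-62);print(x0,y0)
    ims.append(cv2.resize(c['pixels'][y0:y0+125,x0:x0+100,::-1],None,fx=4,fy=4,interpolation=cv2.INTER_CUBIC))
cv2.imwrite('pics/hover.png',np.hstack(ims))
```

```text
[ 0.5127 -0.0348  0.2276] [[ 0.9996 -0.0277  0.0024]
 [-0.0277 -0.9996 -0.0057]
 [ 0.0026  0.0057 -1.    ]] 0.01576298248693809 [ 0.6466 -0.0386  0.17  ]
(np.float64(235.5539533691283), np.float64(144.62730422420236)) (np.float64(232.63717445452073), np.float64(135.58237982087795))
185 82
(np.float64(216.2719742514108), np.float64(174.55818667633199)) (np.float64(213.84833778758295), np.float64(149.13051969798994))
166 112
```

View pics/hover.png

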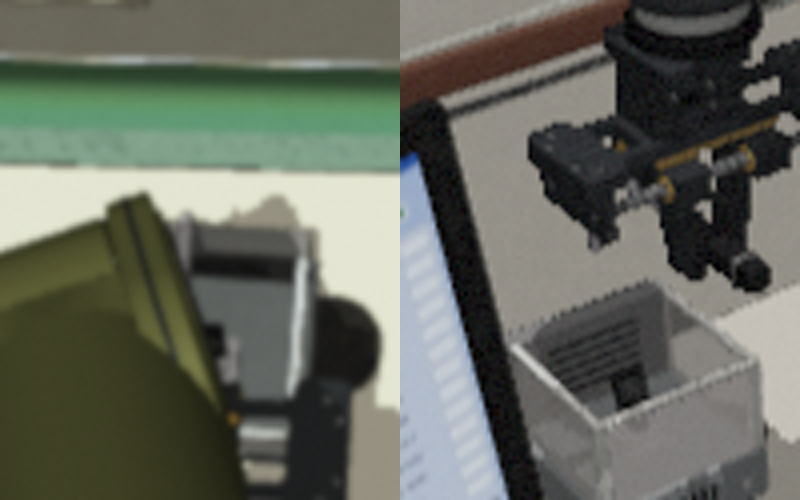

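The scene crop (right) shows the handle's rear end at (765,270) and the hook's lower end just emerging at (597,242). I predicted (601,250), so the tip is where expected to about 2 mm. The wrist image can be checked numerically.

Run:
```python
from h import *
import pickle
np.set_printoptions(precision=4,suppress=True)
c=pickle.load(open('hw.pkl','rb'));s=c['s']
p=np.array(s['tool_pos']);x=np.array(s['ee_rot'])[:,0]
S=lambda a,b,z:np.array([.6067,-.0355,0])+Rz(-1.5)@[a,b,z]
print('tip',proj(c,p+.134*x+[0,0,.0171-.075]),'bend',proj(c,p+.134*x+[0,0,.0171]))
for n,q in dict(pad_end_p=S(22.4e-3,12e-3,.092),pad_end_m=S(22.4e-3,-12e-3,.092),pad_near_p=S(15e-3,12e-3,.095),pad_near_m=S(15e-3,-12e-3,.095),front_p=S(-.057,.058,.115),front_m=S(-.057,-.058,.115),block_p=S(.055,.054,.115)).items(): print(n,proj(c,q))
v=cv2.cvtColor(c['pixels'],cv2.COLOR_RGB2HSV)[:,:,2]
for r in range(0,96,4): print(r,''.join('#' if a<40 else '+' if a<90 else '-' if a<150 else '.' for a in v[r,190:350:2]))
```

```text
tip (np.float64(272.8198970197554), np.float64(26.432025284958)) bend (np.float64(273.8692796449652), np.float64(-18.994895701676768))
pad_end_p (np.float64(255.80343212473485), np.float64(69.33325057996754))
pad_end_m (np.float64(284.1296755783609), np.float64(69.2320737349867))
pad_near_p (np.float64(255.66714954133673), np.float64(77.375423115449))
pad_near_m (np.float64(284.2801652270333), np.float64(77.27299753954941))
front_p (np.float64(199.2027522508459), np.float64(165.36362579644612))
front_m (np.float64(341.2019524860352), np.float64(164.86075116775532))
block_p (np.float64(201.6373388357377), np.float64(29.0510266897129))
0 .....................................+--------+....-............................
4 .....................................+--------+..-..........-...................
8 .............-.----+--------------++++--------++++++++-----.....................
12 ...-..........................+++++-++--------+-++---+---++-+------+++++------..
16 ..--...............++++++.++--+---+-++--------+--------------------------+-...-.
20 ...-..........-++++++++--------+---+-+
[... 854 characters left out ...]
-----------------++++++-...#
64 ......-----++............-----------++---.----+----------------------++++++-...#
68 ......--+--+-............-----------+----.----+----------------------++++++-...#
72 ......--+--+--...........---------------------+----------------------++++++....#
76 ......--++++--...........----------------.---------------------------++++++....#
80 .....---++++-............--------####---------++---------------------++++++....#
84 .....---++++--..-........-------.+###---------+-.--------------------++++++....#
88 ......--++++--------------------.+#++---------+.--+-----------------+++++++...-#
92 .....---++++----------------------###---------+--.------------------+++++++...-#
```

Block edge (row 28) and paddle left edge (col 256) match the prediction. The hook clears the paddle and the block by over 10 mm on each side. Lowering.

Emit:
{"name": "servo_tool", "arguments": {"deltas": [{"x": 0, "y": 0, "z": 23, "ax": 0, "ay": 0, "az": 0}, {"x": 0, "y": 0, "z": 23, "ax": 0, "ay": 0, "az": 0}, {"x": 0, "y": 0, "z": 23, "ax": 0, "ay": 0, "az": 0}, {"x": 0, "y": 0, "z": 12, "ax": 0, "ay": 0, "az": 0}, {"x": 0, "y": 0, "z": 11, "ax": 0, "ay": 0, "az": 0}, {"x": 0, "y": 0, "z": 0, "ax": 0, "ay": 0, "az": 0}, {"x": 0, "y": 0, "z": 0, "ax": 0, "ay": 0, "az": 0}]}}

```text
clock: 13.63
tool_pos: [0.513, -0.0347, 0.1353]
ee_rot: [[1.0, -0.027, 0.002], [-0.027, -1.0, -0.005], [0.002, 0.005, -1.0]]
wrist_force: [-0.1, -0.5, -1.2]
finger_gap: 0.0157
finger_force: 30.0
```

Emit:
{"name": "servo_tool", "arguments": {"deltas": [{"x": -7, "y": 0, "z": 0, "ax": 0, "ay": 0, "az": 0}, {"x": -7, "y": 0, "z": 0, "ax": 0, "ay": 0, "az": 0}, {"x": -5, "y": 0, "z": 0, "ax": 0, "ay": 0, "az": 0}, {"x": -5, "y": 0, "z": 0, "ax": 0, "ay": 0, "az": 0}, {"x": -5, "y": 0, "z": 0, "ax": 0, "ay": 0, "az": 0}, {"x": -5, "y": 0, "z": 0, "ax": 0, "ay": 0, "az": 0}, {"x": -4, "y": 0, "z": 0, "ax": 0, "ay": 0, "az": 0}, {"x": -3, "y": 0, "z": 0, "ax": 0, "ay": 0, "az": 0}, {"x": 0, "y": 0, "z": 0, "ax": 0, "ay": 0, "az": 0}, {"x": 0, "y": 0, "z": 0, "ax": 0, "ay": 0, "az": 0}]}}

```text
clock: 14.47
tool_pos: [0.4721, -0.0325, 0.1354]
ee_rot: [[1.0, -0.025, 0.003], [-0.025, -1.0, -0.004], [0.003, 0.004, -1.0]]
wrist_force: [0.9, -0.2, -1.1]
finger_gap: 0.0155
finger_force: 30.0
```

Emit:
{"name": "servo_tool", "arguments": {"deltas": [{"x": -2, "y": 0, "z": 0, "ax": 0, "ay": 0, "az": 0}, {"x": -2, "y": 0, "z": 0, "ax": 0, "ay": 0, "az": 0}, {"x": 0, "y": 0, "z": 0, "ax": 0, "ay": 0, "az": 0}, {"x": 0, "y": 0, "z": 0, "ax": 0, "ay": 0, "az": 0}]}}

```text
clock: 14.8
tool_pos: [0.4679, -0.0325, 0.1354]
ee_rot: [[1.0, -0.026, 0.002], [-0.026, -1.0, -0.004], [0.002, 0.004, -1.0]]
wrist_force: [1.1, 0.5, -0.9]
finger_gap: 0.0155
finger_force: 30.0
```

Emit:
{"name": "servo_tool", "arguments": {"deltas": [{"x": -1.5, "y": 0, "z": 0, "ax": 0, "ay": 0, "az": 0}, {"x": -1.5, "y": 0, "z": 0, "ax": 0, "ay": 0, "az": 0}, {"x": 0, "y": 0, "z": 0, "ax": 0, "ay": 0, "az": 0}, {"x": 0, "y": 0, "z": 0, "ax": 0, "ay": 0, "az": 0}]}}

```text
clock: 15.13
tool_pos: [0.465, -0.0324, 0.1354]
ee_rot: [[1.0, -0.026, 0.002], [-0.026, -1.0, -0.004], [0.003, 0.004, -1.0]]
wrist_force: [0.7, 0.9, -1.1]
finger_gap: 0.0156
finger_force: 30.0
```

Emit:
{"name": "servo_tool", "arguments": {"deltas": [{"x": -1, "y": 0, "z": 0, "ax": 0, "ay": 0, "az": 0}, {"x": -1, "y": 0, "z": 0, "ax": 0, "ay": 0, "az": 0}, {"x": 0, "y": 0, "z": 0, "ax": 0, "ay": 0, "az": 0}, {"x": 0, "y": 0, "z": 0, "ax": 0, "ay": 0, "az": 0}]}}

```text
clock: 15.47
tool_pos: [0.4634, -0.0323, 0.1355]
ee_rot: [[1.0, -0.026, 0.003], [-0.025, -1.0, -0.004], [0.003, 0.004, -1.0]]
wrist_force: [2.1, -0.6, 0.3]
finger_gap: 0.0156
finger_force: 30.0
```

Emit:
{"name": "servo_tool", "arguments": {"deltas": [{"x": -1, "y": 0, "z": 0, "ax": 0, "ay": 0, "az": 0}, {"x": -1, "y": 0, "z": 0, "ax": 0, "ay": 0, "az": 0}, {"x": 0, "y": 0, "z": 0, "ax": 0, "ay": 0, "az": 0}, {"x": 0, "y": 0, "z": 0, "ax": 0, "ay": 0, "az": 0}]}}

```text
clock: 15.8
tool_pos: [0.4617, -0.0322, 0.1355]
ee_rot: [[1.0, -0.026, 0.004], [-0.026, -1.0, -0.004], [0.004, 0.004, -1.0]]
wrist_force: [2.6, 0.6, -0.9]
finger_gap: 0.0156
finger_force: 30.0
```

Run:
```python
from h import *
import pickle
c=cam('wrist');pickle.dump(c,open('pull.pkl','wb'));s=c['s']
S=lambda a,b,z:np.array([.6067,-.0355,0])+Rz(-1.5)@[a,b,z]
for n,q in dict(on_end_p=S(-18.7e-3-3.7e-3,12e-3,.095),on_far=S(-15e-3,12e-3,.092),off=S(.015,.012,.095),front=S(-.057,.058,.115)).items(): print(n,proj(c,q))
v=cv2.cvtColor(c['pixels'],cv2.COLOR_RGB2HSV)[:,:,2]
for r in range(0,150,5): print(r,''.join('#' if a<40 else '+' if a<90 else '-' if a<150 else '.' for a in v[r,170:380:2]))
```

```text
on_end_p (np.float64(251.13714932714126), np.float64(37.95433301345565))
on_far (np.float64(251.50707907223057), np.float64(27.185357372481747))
off (np.float64(251.6108621899193), np.float64(-20.36702600712715))
front (np.float64(161.5856561207927), np.float64(99.07771782302463))
0 --------++-+++-...............................-+--------+----------------------------....-+++++++++++++-.
5 --------++-++-+...............................-+--------+.-----.---------------------+....+++++++++++++-.
10 --------++-++-+......................-...-.---++--------+---------------------------------++++++++++++++.
15 --------+--++--......................----------+--------+.--.+---+------------------------++++++++++++++.
20 --------+--++-+....................---------++++--------+----+---+------------------------++++++++++++++.
25 --------+--++-+.........-+----------------#####+--------+++#-+----------------------------++++++++++++++.
30 -------++-+++--.......-------------------#####++---------####+----------------------------++++++++++++++.
35 --------+-++++.....+------------------+++#####++------
[... 1759 characters left out ...]
........................................
120 ............................-.................-+--------+................................................
125 ..................-...........................-+--------+................................................
130 ..............................................-+--------+................................................
135 ...-..............-..........-................-+--------+................................................
140 ...-...............-........-.................-+--------+................................................
145 ...-..........................................-+--------+................................................
```

The paddle end now shows at rows 25–38, where the fully-on position was predicted (27–38), and the force is rising. I'll press a little further against the stop.

Emit:
{"name": "servo_tool", "arguments": {"deltas": [{"x": -1.5, "y": 0, "z": 0, "ax": 0, "ay": 0, "az": 0}, {"x": -1.5, "y": 0, "z": 0, "ax": 0, "ay": 0, "az": 0}, {"x": 0, "y": 0, "z": 0, "ax": 0, "ay": 0, "az": 0}, {"x": 0, "y": 0, "z": 0, "ax": 0, "ay": 0, "az": 0}]}}

```text
clock: 16.18
tool_pos: [0.4575, -0.0323, 0.1353]
ee_rot: [[1.0, -0.025, 0.002], [-0.025, -1.0, -0.005], [0.002, 0.005, -1.0]]
wrist_force: [1.3, 0.3, 0.3]
finger_gap: 0.0154
finger_force: 30.0
```

Run:
```python
from h import *
import pickle
c=cam('wrist');pickle.dump(c,open('pull2.pkl','wb'));s=c['s'];print(s['tool_pos'],s['wrist_force'])
S=lambda a,b,z:np.array([.6067,-.0355,0])+Rz(-1.5)@[a,b,z]
for n,q in dict(on_end_p=S(-18.7e-3-3.7e-3,12e-3,.095),on_far=S(-15e-3,12e-3,.092),front=S(-.057,.058,.115),block=S(.055,0,.115)).items(): print(n,proj(c,q))
v=cv2.cvtColor(c['pixels'],cv2.COLOR_RGB2HSV)[:,:,2]
for r in list(range(0,50,3))+list(range(80,105,3)): print(r,''.join('#' if a<40 else '+' if a<90 else '-' if a<150 else '.' for a in v[r,230:310:1]))
o=pickle.load(open('pull.pkl','rb'));vo=cv2.cvtColor(o['pixels'],cv2.COLOR_RGB2HSV)[:,:,2]
for n,x in (('old',vo),('new',v)):
    col=x[:,252:260].mean(1);print(n,np.where(col[:60]<60)[0], 'trim',np.where(x[75:115,200:240].mean(1)>150)[0]+75)
```

```text
[ 0.4574637  -0.03228568  0.13532922] [1.31761231 0.27636229 0.28705517]
on_end_p (np.float64(250.67358336560358), np.float64(30.600239995116027))
on_far (np.float64(251.0590785467779), np.float64(20.02202431469098))
front (np.float64(160.70171271119244), np.float64(91.0134486095387))
block (np.float64(272.20883499563183), np.float64(-97.62852997895357))
0 ................................-++-----------------++-.---------..-------------
3 .............-.......+..........-++-----------------++---------------+----------
6 .....................#........--+++-----------------++-..-...-+------+----------
9 .....................#---------.+++-----------------++.-----.-+------+----------
12 ...................--+----------+++-----------------++--------+------+----------
15 ..............-----.--..+##++++++++-----------------++###+-.--+-----------------
18 .........-+--+-------++#########+++------------------+++###+--+------+----------
21 +...++-------+-------###########+++------------------+#######++------+----------
24 -------------+----.-+###########+++------------------+########-------+--
[... 1033 characters left out ...]
++++++++++++++++++++++------------------+++++++++++++--------------
95 #################################++------------------+#####+#+++++++++++++++++++
98 ................................-++-----------------++.........-----------------
101 ................................+++-----------------++..........................
104 ................................+++-----------------++..........................
old [24 25 26 27 28 29 30 31 32 33 34 35 36 37 38] trim [ 83  84  85  86  87  88  89  90  91  92 103 104 106 107 108 109 110 111
 112 113 114]
new [18 19 20 21 22 23 24 25 26 27 28 29 30 31] trim [ 75  76  77  78  79  80  81  82  83  97  98 101 102 103 104 105 106 107
 108 110 111 112 113 114]
```

Run:
```python
from h import *
import pickle
I={n:cv2.cvtColor(pickle.load(open(n+'.pkl','rb'))['pixels'],cv2.COLOR_RGB2GRAY).astype(np.float32) for n in ('grip','hw','pull','pull2')}
for n,v in I.items():
    print(n,[int(a) for a in v[100:300:4,268:278].mean(1)])
for n,v in I.items():
    for r in (10,70,150):
        g=np.diff(v[r-2:r+3,250:300].mean(0));print(n,r,250+np.argsort(-abs(g))[:4])
```

```text
grip [139, 139, 138, 138, 138, 138, 138, 137, 137, 137, 136, 136, 136, 136, 136, 135, 135, 135, 135, 134, 135, 134, 134, 134, 134, 134, 134, 145, 13, 15, 17, 17, 17, 8, 91, 76, 17, 17, 17, 16, 17, 17, 16, 16, 16, 17, 17, 16, 17, 17]
hw [129, 129, 128, 128, 128, 128, 127, 127, 128, 127, 127, 127, 126, 126, 126, 125, 125, 125, 125, 125, 125, 124, 124, 124, 123, 124, 123, 123, 12, 14, 16, 15, 16, 7, 84, 47, 15, 15, 15, 15, 16, 15, 15, 15, 15, 15, 14, 15, 15, 15]
pull [122, 121, 121, 121, 121, 120, 120, 120, 119, 119, 119, 119, 119, 119, 118, 118, 118, 118, 118, 118, 117, 118, 117, 117, 117, 117, 117, 120, 6, 12, 14, 14, 14, 14, 81, 82, 13, 14, 13, 13, 14, 14, 14, 14, 13, 14, 14, 14, 13, 13]
pull2 [118, 118, 118, 118, 118, 117, 118, 117, 117, 117, 117, 116, 116, 117, 116, 116, 116, 116, 116, 116, 116, 116, 116, 116, 116, 115, 115, 115, 10, 11, 13, 13, 13, 13, 11, 78, 1, 13, 13, 13, 13, 13, 14, 12, 13, 13, 13, 12, 13, 13]
grip 10 [262 282 283 281]
grip 70 [297 296 261 271]
grip 150 [282 262 263 283]
hw 10 [256 263 281 271]
hw 70 [261 283 271 263]
hw 150 [262 284 261 281]
pull 10 [250 252 261 283]
pull 70 [261 283 263 271]
pull 150 [282 262 281 261]
pull2 10 [250 251 261 283]
pull2 70 [261 284 282 263]
pull2 150 [262 282 283 261]
```

Emit:
{"name": "servo_tool", "arguments": {"deltas": [{"x": -1, "y": 0, "z": 0, "ax": 0, "ay": 0, "az": 0}, {"x": -1, "y": 0, "z": 0, "ax": 0, "ay": 0, "az": 0}, {"x": 0, "y": 0, "z": 0, "ax": 0, "ay": 0, "az": 0}, {"x": 0, "y": 0, "z": 0, "ax": 0, "ay": 0, "az": 0}]}}

```text
clock: 16.57
tool_pos: [0.4563, -0.0321, 0.1354]
ee_rot: [[1.0, -0.026, 0.003], [-0.026, -1.0, -0.004], [0.003, 0.004, -1.0]]
wrist_force: [3.2, 0.1, -0.7]
finger_gap: 0.0158
finger_force: 30.0
```

Run:
```python
from h import *
import pickle
c=cam('wrist');pickle.dump(c,open('pull3.pkl','wb'));s=c['s'];print(s['tool_pos'],s['wrist_force'],s['wrist_torque'])
S=lambda a,b,z:np.array([.6067,-.0355,0])+Rz(-1.5)@[a,b,z]
print(proj(c,S(-18.7e-3-3.7e-3,12e-3,.095)))
for n in ('pull','pull2','pull3'):
    o=pickle.load(open(n+'.pkl','rb'));v=cv2.cvtColor(o['pixels'],cv2.COLOR_RGB2GRAY).astype(float)
    col=v[:,253:261].mean(1); tr=v[:,200:240].mean(1)
    i=np.where(col[:60]<60)[0]; d=np.diff(tr[60:115]);print(n,o['s']['tool_pos'],'paddle',i.min(),i.max(),'trim edges',60+np.argsort(-abs(d))[:4])
    print('trimrow z115 near', proj(o,S(-.053,.02,.115)))
```

```text
[ 0.45626899 -0.03214812  0.13540205] [ 3.23015147  0.07762272 -0.69178772] [ 0.03020421 -0.99752957  0.02230663]
(np.float64(250.89388512663106), np.float64(28.852244924342585))
pull [ 0.46173065 -0.03216553  0.13554943] paddle 21 38 trim edges [101  82  92 102]
trimrow z115 near (np.float64(232.91360166804685), np.float64(87.45633719242552))
pull2 [ 0.4574637  -0.03228568  0.13532922] paddle 16 31 trim edges [96 84 83 74]
trimrow z115 near (np.float64(232.298839598577), np.float64(79.09376898054782))
pull3 [ 0.45626899 -0.03214812  0.13540205] paddle 15 39 trim edges [95 81 94 82]
trimrow z115 near (np.float64(232.5387554101248), np.float64(76.89429533228744))
```

The paddle and trim rows agree with the fully-on position, and the force against the stop is 3.2 N. I'll back the hook off, lift it out and return to the rest.

Emit:
{"name": "servo_tool", "arguments": {"deltas": [{"x": 6, "y": 0, "z": 0, "ax": 0, "ay": 0, "az": 0}, {"x": 6, "y": 0, "z": 0, "ax": 0, "ay": 0, "az": 0}, {"x": 3, "y": 0, "z": 0, "ax": 0, "ay": 0, "az": 0}, {"x": 0, "y": 0, "z": 0, "ax": 0, "ay": 0, "az": 0}, {"x": 0, "y": 0, "z": -15, "ax": 0, "ay": 0, "az": 0}, {"x": 0, "y": 0, "z": -25, "ax": 0, "ay": 0, "az": 0}, {"x": 0, "y": 0, "z": -25, "ax": 0, "ay": 0, "az": 0}, {"x": 0, "y": 0, "z": -25, "ax": 0, "ay": 0, "az": 0}, {"x": 0, "y": 0, "z": -3, "ax": 0, "ay": 0, "az": 0}, {"x": 0, "y": 0, "z": 0, "ax": 0, "ay": 0, "az": 0}, {"x": 0, "y": 0, "z": 0, "ax": 0, "ay": 0, "az": 0}]}}

```text
clock: 17.53
tool_pos: [0.47, -0.0324, 0.2277]
ee_rot: [[1.0, -0.026, 0.001], [-0.026, -1.0, -0.005], [0.001, 0.005, -1.0]]
wrist_force: [-1.0, -0.1, -1.4]
finger_gap: 0.0153
finger_force: 30.0
```

Run:
```python
from h import *
import pickle
c=cam('wrist');sc=cam('scene');pickle.dump(sc,open('after_sc.pkl','wb'));pickle.dump(c,open('after_w.pkl','wb'))
R0=np.array(pickle.load(open('grip.pkl','rb'))['s']['ee_rot']);print(R0)
A=planR([.4598,-.3913,.225],R0)
# rod pitch check: prediction of tip vs the scene view
s=sc['s'];p=np.array(s['tool_pos']);x=np.array(s['ee_rot'])[:,0];tip=p+.134*x+[0,0,.0171-.075];a=proj(sc,tip);print('tip',a)
g=sc['pixels'];u,v=int(a[0]),int(a[1])
hsv=cv2.cvtColor(g,cv2.COLOR_RGB2HSV)[:,:,2]
o=pickle.load(open('hs.pkl','rb'));ho=cv2.cvtColor(o['pixels'],cv2.COLOR_RGB2HSV)[:,:,2]
print('before, tip expected at (216,175)')
for r in range(158,182,1): print(r,''.join('%4d'%k for k in ho[r,206:226]))
print('now')
for r in range(v-17,v+7): print(r,''.join('%4d'%k for k in hsv[r,u-10:u+10]))
```

```text
[[ 0.96193366 -0.27326735  0.0029317 ]
 [-0.27325488 -0.96193316 -0.00404435]
 [ 0.00392529  0.00308929 -0.99998752]]
10 rows [ 3.99 35.78  0.36] turn [0.006 0.018 1.44 ]
tip (np.float64(224.73039049354713), np.float64(182.101544919795))
before, tip expected at (216,175)
158   25  26  28  25  16  29  37  34  40  31  37  36  35  37  33  35  71 101 108  66
159   27  25  22  23  25  19  28  36  33  36  34  29  32  53 110 116 118  87 103  82
160   26  27  29  27  21  22  29  37  33  32  29  35  30  69 144 148 140  64 101  97
161   18  24  28  20  21  17  33  33  36  33  30  34  29  71 142 117 114  78  84  94
162   26  22  28  27  29  26  26  29  33  32  31  35  29  59 113  58  72  93  80  81
163   27  20  22  24  22  28  28  22  25  37  28  35  36  39  69  54  58  78  77  76
164  108  26  24  18  30  30  25  27  27  31  29  29  33  42  57  55  61 118 115 118
165  145 107  22  24  21  19  18  26  37  32  28  27  40  36  57 116 122 145 145 145
166  149 144 105  23  24  23  21  28  49  41  28  32  33  54 121 147 146 145 143 145
167  148 149 144 114 107  28  22  26  35  27  18  30  38  72 14
[... 2555 characters left out ...]
  53  75 150 146 147
181  149 147 148 151 148 151 151 147 148 147 149 145 102  39  70 102 114 149 150 149
182  147 149 148 149 147 150 150 148 150 146 143 134 132 100 115 131 132 145 147 151
183  147 147 149 148 147 150 147 145 122 142 136 120 132 131 132 132 132 145 167 139
184  148 147 147 148 146 125 148 139 111 129 130 135 131 133 133 129 121 136 185 175
185  150 147 146 126 137 114 139 134 133 133 132 133 131 126 114 105  96 105 163 190
186  124 145 136 113 131 133 132 135 134 135 129 121 114 102  87  83  86  88 110 151
187  113 139 129 132 135 133 131 129 110 116 104  91  83  83  88  86  84  82  98  98
188  132 132 132 133 135 126 110 109  85  88  83  84  83  84  85  82  82  74  96  87
```

The hook tip sits about 3 mm higher in the grip than before, about 1.3° of pitch, which the forks will take. Moving to above the rest.

Emit:
{"name": "servo_tool", "arguments": {"deltas": [{"x": 4, "y": 35.8, "z": 0.4, "ax": 0, "ay": 0.02, "az": 1.44}, {"x": 4, "y": 35.8, "z": 0.4, "ax": 0, "ay": 0.02, "az": 1.44}, {"x": 4, "y": 35.8, "z": 0.4, "ax": 0, "ay": 0.02, "az": 1.44}, {"x": 4, "y": 35.8, "z": 0.4, "ax": 0, "ay": 0.02, "az": 1.44}, {"x": 4, "y": 35.8, "z": 0.4, "ax": 0, "ay": 0.02, "az": 1.44}, {"x": 4, "y": 35.8, "z": 0.4, "ax": 0, "ay": 0.02, "az": 1.44}, {"x": 4, "y": 35.8, "z": 0.4, "ax": 0, "ay": 0.02, "az": 1.44}, {"x": 4, "y": 35.8, "z": 0.4, "ax": 0, "ay": 0.02, "az": 1.44}, {"x": 4, "y": 35.8, "z": 0.4, "ax": 0, "ay": 0.02, "az": 1.44}, {"x": 4, "y": 35.8, "z": 0.4, "ax": 0, "ay": 0.02, "az": 1.44}, {"x": 0, "y": 0, "z": 0, "ax": 0, "ay": 0, "az": 0}, {"x": 0, "y": 0, "z": 0, "ax": 0, "ay": 0, "az": 0}, {"x": 0, "y": 0, "z": 0, "ax": 0, "ay": 0, "az": 0}]}}

```text
clock: 18.72
tool_pos: [0.4607, -0.39, 0.2245]
ee_rot: [[0.962, -0.273, 0.004], [-0.273, -0.962, -0.002], [0.005, 0.001, -1.0]]
wrist_force: [0.6, 0.3, -1.2]
finger_gap: 0.0156
finger_force: 30.0
```

Run:
```python
from h import *
import pickle
s=robot.read_state();R0=np.array(pickle.load(open('grip.pkl','rb'))['s']['ee_rot'])
print(s['tool_pos'],s['ee_rot'])
A=planR([.4598,-.3913,.13],R0,3);planR([.4598,-.3913,.0835],R0,5,start=A)
```

```text
[ 0.46068578 -0.39002968  0.22446277] [[ 0.96208501 -0.27271583  0.0043029 ]
 [-0.27270798 -0.96209404 -0.00232879]
 [ 0.00477489  0.00106706 -0.99998803]]
3 rows [-0.31  0.43 31.49] turn [-0.039 -0.016  0.011]
5 rows [-0.04 -0.03  9.3 ] turn [-0. -0.  0.]
```

Emit:
{"name": "servo_tool", "arguments": {"deltas": [{"x": -0.3, "y": 0.4, "z": 31.5, "ax": -0.04, "ay": 0, "az": 0}, {"x": -0.3, "y": 0.4, "z": 31.5, "ax": -0.04, "ay": 0, "az": 0}, {"x": -0.3, "y": 0.4, "z": 31.5, "ax": -0.04, "ay": 0, "az": 0}, {"x": 0, "y": 0, "z": 0, "ax": 0, "ay": 0, "az": 0}, {"x": 0, "y": 0, "z": 0, "ax": 0, "ay": 0, "az": 0}, {"x": 0, "y": 0, "z": 0, "ax": 0, "ay": 0, "az": 0}]}}

```text
clock: 19.22
tool_pos: [0.462, -0.3919, 0.1328]
ee_rot: [[0.962, -0.272, 0.008], [-0.272, -0.962, -0.007], [0.009, 0.005, -1.0]]
wrist_force: [1.2, -0.9, -0.0]
finger_gap: 0.0158
finger_force: 30.0
```

Run:
```python
from h import *
import pickle
R0=np.array(pickle.load(open('grip.pkl','rb'))['s']['ee_rot'])
print(robot.read_state()['tool_pos'])
planR([.4598,-.3913,.0835],R0,5)
```

```text
[ 0.46196987 -0.3919068   0.13278189]
5 rows [-0.52 -0.04  9.85] turn [ 0.02  -0.061  0.02 ]
```

Emit:
{"name": "servo_tool", "arguments": {"deltas": [{"x": -0.4, "y": 0, "z": 9.8, "ax": 0.02, "ay": -0.06, "az": 0.02}, {"x": -0.4, "y": 0, "z": 9.8, "ax": 0.02, "ay": -0.06, "az": 0.02}, {"x": -0.4, "y": 0, "z": 9.8, "ax": 0.02, "ay": -0.06, "az": 0.02}, {"x": -0.4, "y": 0, "z": 9.8, "ax": 0.02, "ay": -0.06, "az": 0.02}, {"x": -0.2, "y": 0, "z": 5, "ax": 0, "ay": 0, "az": 0}, {"x": 0, "y": 0, "z": 0, "ax": 0, "ay": 0, "az": 0}, {"x": 0, "y": 0, "z": 0, "ax": 0, "ay": 0, "az": 0}, {"x": 0, "y": 0, "z": 0, "ax": 0, "ay": 0, "az": 0}]}}

```text
clock: 19.88
tool_pos: [0.4588, -0.3915, 0.087]
ee_rot: [[0.962, -0.274, 0.001], [-0.274, -0.962, -0.003], [0.002, 0.002, -1.0]]
wrist_force: [-0.3, 2.3, -2.9]
finger_gap: 0.0158
finger_force: 30.0
```

Emit:
{"name": "servo_tool", "arguments": {"deltas": [{"x": 0.3, "y": 0, "z": 1.7, "ax": 0, "ay": 0, "az": 0}, {"x": 0.3, "y": 0, "z": 1.7, "ax": 0, "ay": 0, "az": 0}, {"x": 0, "y": 0, "z": 0, "ax": 0, "ay": 0, "az": 0}, {"x": 0, "y": 0, "z": 0, "ax": 0, "ay": 0, "az": 0}, {"x": 0, "y": 0, "z": 0, "ax": 0, "ay": 0, "az": 0}]}}

```text
clock: 20.3
tool_pos: [0.46, -0.3919, 0.0842]
ee_rot: [[0.962, -0.274, 0.003], [-0.274, -0.962, -0.004], [0.004, 0.003, -1.0]]
wrist_force: [0.3, 5.6, 1.3]
finger_gap: 0.0157
finger_force: 30.0
```

Emit:
{"name": "servo_tool", "arguments": {"deltas": [{"x": 0, "y": 0, "z": 0, "ax": 0, "ay": 0, "az": 0}, {"x": 0, "y": 0, "z": 0, "ax": 0, "ay": 0, "az": 0}, {"x": 0, "y": 0, "z": 0, "ax": 0, "ay": 0, "az": 0}, {"x": 0, "y": 0, "z": 0, "ax": 0, "ay": 0, "az": 0}, {"x": 0, "y": 0, "z": 0, "ax": 0, "ay": 0, "az": 0}, {"x": 0, "y": 0, "z": 0, "ax": 0, "ay": 0, "az": 0}, {"x": 0, "y": 0, "z": 0, "ax": 0, "ay": 0, "az": 0}, {"x": 0, "y": 0, "z": 0, "ax": 0, "ay": 0, "az": 0}, {"x": 0, "y": 0, "z": 0, "ax": 0, "ay": 0, "az": 0}, {"x": 0, "y": 0, "z": 0, "ax": 0, "ay": 0, "az": 0}], "hand": -1}}

```text
clock: 21.13
tool_pos: [0.4596, -0.3926, 0.0839]
ee_rot: [[0.962, -0.275, 0.002], [-0.275, -0.962, -0.004], [0.003, 0.004, -1.0]]
wrist_force: [-0.7, -0.1, -0.5]
finger_gap: 0.0798
finger_force: 0.0
```

Emit:
{"name": "servo_tool", "arguments": {"deltas": [{"x": 0, "y": 0, "z": -15, "ax": 0, "ay": 0, "az": 0}, {"x": 0, "y": 0, "z": -25, "ax": 0, "ay": 0, "az": 0}, {"x": 0, "y": 0, "z": -31, "ax": 0, "ay": 0, "az": 0}, {"x": -28, "y": -1, "z": -22, "ax": 0, "ay": 0, "az": -0.7}, {"x": -28, "y": -1, "z": -22, "ax": 0, "ay": 0, "az": -0.7}, {"x": 0, "y": 0, "z": 0, "ax": 0, "ay": 0, "az": 0}, {"x": 0, "y": 0, "z": 0, "ax": 0, "ay": 0, "az": 0}, {"x": 0, "y": 0, "z": 0, "ax": 0, "ay": 0, "az": 0}]}}

```text
clock: 21.8
tool_pos: [0.4065, -0.3754, 0.1986]
ee_rot: [[0.968, -0.251, 0.003], [-0.251, -0.968, -0.005], [0.004, 0.004, -1.0]]
wrist_force: [0.6, -0.7, 0.8]
finger_gap: 0.088
finger_force: 0.0
```

Run:
```python
from h import *
import pickle
np.set_printoptions(precision=1,suppress=True)
c=cam('wrist');t=cam('top');sc=cam('scene');print(c['s']['tool_pos'])
o=pickle.load(open('w6.pkl','rb'))
for n,k in (('old',o),('new',c)):
    v=cv2.cvtColor(k['pixels'],cv2.COLOR_RGB2GRAY)
    a,b=np.array(proj(k,[.5401,-.4114,.1])),np.array(proj(k,[.4251,-.3792,.108]));print(n,a,b)
    for p in (a,b): 
        r=int(p[1]);x=int(p[0]);print(r,x-20,''.join('#' if q<40 else '+' if q<90 else '-' if q<150 else '.' for q in v[r,x-20:x+21]))
    col=int(b[0]);print('ends',''.join('#' if q<40 else '+' if q<90 else '-' if q<150 else '.' for q in v[70:220:2,col]))
# unmoved things: difference images vs start
for n,k in (('top',t),('scene',sc)):
    k0=pickle.load(open({'top':'top2','scene':'scene'}[n]+'.pkl','rb'))
    for nm,P in dict(tub=[.576,-.246,.06],vial=[.502,.109,.04],box=[.432,-.171,.02],switch=[.607,-.036,.09],rod=[.5,-.4,.1],rodfront=[.58,-.422,.1]).items():
        u,v=map(int,proj(k,P));w=14;A=k['pixels'][max(0,v-w):v+w,u-w:u+w].astype(int);B=k0['pixels'][max(0,v-w):v+w,u-w:u+w].astype(int)
        print(n,nm,(u,v),abs(A-B).mean())
```

```text
[ 0.4 -0.4  0.2]
old [277.8  32. ] [274.3 189.9]
31 257 ################++--------+##############
189 254 ..........#####################..........
ends --------######-+#############################################++########....
new [274.4  35. ] [271.5 192.8]
34 254 ##################++--------+############
192 251 .............####################+.......
ends +++++++++######-+#############################################++########...
top tub (320, 184) 74.21768707482993
top vial (180, 211) 5.991921768707483
top box (289, 241) 131.35671768707482
top switch (236, 168) 28.517431972789115
top rod (385, 214) 29.3796768707483
top rodfront (394, 182) 14.60671768707483
scene tub (294, 192) 5.457057823129252
scene vial (202, 265) 5.411139455782313
scene box (308, 239) 32.07142857142857
scene switch (226, 206) 11.096938775510203
scene rod (354, 173) 20.732568027210885
scene rodfront (339, 159) 9.92984693877551
```

The rod lies in both forks as before, with the ends within 1–2 px and width unchanged. The tub and vial are unmoved and the gripper is clear. Handing in.

```bash
python3 -c "
from h import *
print(ticket.close_job())"
```

```text
the job is handed in; nothing more can be done
None
```

The job is handed in at about 22 s of the 67 s allowed: the box is seated in the nest, the switch was pulled to its stop and the rod is back on its rest, by my images and force readings; the hand-in call returned no verdict.

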